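# Scoop the wound coils out of the storage bin and box them

## Robot

A 6-joint arm with a two-finger parallel gripper is mounted at the origin on the work surface. World frame = base frame: x ahead of the robot, y to its left, z up, the work surface at z = 0. Lengths are in m, angles in rad, forces in N, time in s.
With the tool pointing down it reaches from about 0.35 to 0.85 m from the base axis. Payload 8.1 kg.
Tool frame: the origin (TCP) lies midway between the tips of the shut fingers; the grasp point (between the pads) lies 19 mm behind it (robot.grip_point_offset is the distance from the TCP to the grasp point, in m); z points along the fingers, y is the line along which they close (so a half turn about z gives the same grasp; the last joint's range is limited). The gripper opens to 93 mm and grips with 3 to 60 N. Pads are 15 mm wide; open, the fingers measure 128 mm over their backs; the gripper's body (75 mm by 188 mm) begins 65 mm behind the grasp point.
Start: joints at [-1.36, 0.13, 1.488, -0, 1.523, -0.085], TCP at [0.175, -0.574, 0.219] pointing down, gripper open.
Joint ranges: [-2.96, 2.96], [-0.89, 2.26], [0.02, 2.5], [-1.34, 4.48], [0, 2.73], [-2.66, 2.66]. Speed limits (rad/s): [2.39, 2.39, 2.79, 3.14, 3.14, 3.14].

## Interface

Orientations are given as a rotation vector (axis times angle).
In Python, from plant import robot, read_camera, job gives the robot as it stands.
- The arm moves only by the shell command python3 -m inch 'ROWS' [FORCE]. ROWS is JSON, one flat list of numbers, 5 for each row, row after row: the shift along the world's x, y, z in mm, then the turn about the world's z in degrees, then the opening in per cent of the stroke, from 0 (shut) to 100 (fully open). In form: [dx, dy, dz, yaw, hand, dx, dy, dz, yaw, hand, ...]. A call has 1 to 10 rows; each row is the pose to reach, as a shift and turn from the pose commanded when the call began; what a row does not reach only later rows make up. A row lasts 1/12 s, in which the tool goes at most 41.7 mm and 7.16 degrees, less where a joint would pass 70% of its speed; a pose out of reach is approached as far as the arm can. A call with a gripper value outside its range is refused whole. The fingers move at their own pace and stop on an object; FORCE is the grip in N (left out, the last holds). Time passes only in rows, so rows that repeat a pose let the fingers close. It gives the time, the measured TCP pose, the force, the opening and the grip force at its end, in the units of the state.
- robot.read_state(): the state, without advancing time (a new reading comes with each control period).
- read_camera(name): name is "scene" or "top" or "wrist"; returns a dict with "image" (400x640x3 uint8, blue, green, red), "K" (3x3 intrinsics, pixels), "D" ([k1, k2, p1, p2, k3] as OpenCV has them; the pictures are not rectified), "extrinsics" (4x4, takes a point from world to camera coordinates); the wrist camera has in their place "mount" (4x4, takes a point from camera to tool coordinates, whose origin is the TCP and whose axes are the flange's). Camera axes: x right, y down, z forward; pixel columns grow to the right and rows downward; lengths in m; the calibration is good to about 2 mm. A picture is of the moment at which its call begins: read the wrist's pose just before it. There is no depth.
- job.close_job(): hands the job in; it is judged then, once.
The state is a dict: "t": time; "q": joint angles; "dq": joint speeds; "joint_torque": joint torques, N m; "tool_pos": TCP position; "orientation": TCP orientation; "force": force on the tool from outside, world axes, zero at the start; "wrist_torque": the same for the moment, N m; "opening": finger opening in m; "gripper_force": force on a finger pad.
Only numpy, scipy, OpenCV 4.12 (cv2) and the standard library are available. Lean on these libraries where they do the work, as an engineer would, in place of code of your own. Each camera call takes 0.05 s, during which the arm holds its last target. There are 200 camera calls.

## Task

Move all the copper coils from the red bin into the black component case: lift the bin's low front edge to tip it, so that the coils slide together against its high back wall, set it down flat again, then take the coils out with the scoop, in as many goes as it needs (do not pull them out of the bin with the fingers) and tip them gently into the case. Stand the scoop back on the bench, outside the bin, swing the case's lid shut and press down firmly on its free edge until you are sure that it is fully closed. Leave the solder spool, the swab pot and the flux bottle as they are.

Things in the scene. Friction and masses are not known exactly. Their poses are not given: they have to be found in the camera images.
- bin: Loose red open-front bin, 0.35 kg, 280 mm long (x), 170 wide (y). Origin: centre of underside; x points from low front to high back wall, z up. Walls, floor 4 mm. Back and side walls 110 mm high, sides sloping to 50 at the front from x=-40 mm. Inside x -136..136, y -81..81 mm. Smooth: coils slide when tipped over 20 degrees. Tips about its lower back edge (x=140, z=0).
- bin_rim (a point): Middle of the top of the bin's thickened front edge, 52 mm above the bench: a bar 10 mm thick (bin x), 24 mm deep, across the whole width. Axes as the bin's.
- scoop_grip (a point): Loose scoop, 0.22 kg; this point: middle of its upright black handle, 90 mm above its underside. Handle 22 mm thick (x), 44 wide (y), 120 tall. x points to the open nose, z up. Aluminium pan ahead of it: x 10 to 135 mm, 100 wide, flat floor 2 mm thick at the bottom, back wall 45 high, sides 38, falling to 20 at the nose. Smooth (friction 0.3). Stands on its flat bottom.
- scoop_pan (a point): Centre of the upper face of the pan's floor: 70 mm ahead of the handle's middle, 2 mm above the underside. Axes as scoop_grip.
- coil0_c (a point): Centre of a loose copper-coloured wound toroid coil (a ring 60 mm across, 20 mm thick, hole 20 mm, round section, about 50 g, z along its axis), lying in the red bin at the start. Two to four of the four coils are present; None when absent.
- coil1_c (a point): Centre of a loose copper-coloured wound toroid coil (a ring 60 mm across, 20 mm thick, hole 20 mm, round section, about 50 g, z along its axis), lying in the red bin at the start. Two to four of the four coils are present; None when absent.
- coil2_c (a point): Centre of a loose copper-coloured wound toroid coil (a ring 60 mm across, 20 mm thick, hole 20 mm, round section, about 50 g, z along its axis), lying in the red bin at the start. Two to four of the four coils are present; None when absent.
- coil3_c (a point): Centre of a loose copper-coloured wound toroid coil (a ring 60 mm across, 20 mm thick, hole 20 mm, round section, about 50 g, z along its axis), lying in the red bin at the start. Two to four of the four coils are present; None when absent.
- case: Black conductive component case fixed to the bench, open: 180 mm deep (its x), 240 mm wide (y), 75 mm high, walls and floor 5 mm, grey lining. Origin: centre of its underside; x points to the hinge side, z up.
- lid (a joint): Angle of the case's lid (rad): 0 closed, about 1.7 at the start (standing open, a little past upright). The hinge is stiff: the lid stays where it is left, and moving it takes about 0.6 N m (3 to 4 N at the free edge); it stops at 1.95.
- lid_hinge (a point): Middle of the lid's hinge line (along case y), at case x=+90 mm, 75.5 mm above the bench. The lid is a flat plate 180 mm long from the hinge to its free edge, 240 mm wide and 10 mm thick. Axes: x from the free edge to the hinge, z out of its outer (upper) face; at the hinge line lies the lower face.
- lid_edge (a point): Point on the lid's outer (upper when shut) face, in the middle of its width, 15 mm from the free edge: where to press. Axes as lid_hinge.
- spool: Bystander: white spool of solder wire standing upright, 54 mm diameter, 50 mm high. Origin: centre of its underside.
- swabs: Bystander: cream pot full of cotton swabs, 68 mm diameter, swabs up to 150 mm high. Origin: centre of its underside.
- flux: Bystander: small flux bottle with a red cap, 44 mm diameter, 95 mm high. Origin: centre of its underside.
Not all that is in view belongs to the job. Leave any green or pink look-alike of the part that bears coil3_c alone.

How it is judged:
By the outcome, as a careful person would: the job done as asked, in the order asked, and still so for the second after the job is handed in, with the robot touching nothing.
Of coil0, coil1, coil2, coil3 only 2 to 4 are there at a start; the rules pass over those that are not, and their reading is None.
At some moment in a run one of bin, scoop may be knocked a few centimetres aside while the robot is not near it.
It also fails if it takes over 210 s, if anything falls off the work surface, if the arm or the gripper's body presses on something with over 40 N, if the wrist force passes 120 N, or if a joint passes its speed limit or range.

## Working session

There is one attempt and no reset: what is moved stays moved. The work goes in short steps, Python scripts to look and compute and a shell command to move; the robot and the scene stay as the last step left them, time stands still between calls to the robot, and variables do not carry over. Pictures are saved under pics/ and viewed, at most 14 in all, crops included, and the job is handed in when it is done.

```bash
ls; mkdir -p pics; cat > h.py <<'E'
import numpy as np, cv2, json
from plant import robot, read_camera, job
from scipy.spatial.transform import Rotation as R
def snap(name,fn,crop=None,s=1):
    st=robot.read_state(); c=read_camera(name); 
    np.savez('pics/'+fn+'.npz',image=c['image'],K=c['K'],D=c['D'],E=ext(c,st))
    im=c['image']
    if crop: x0,y0,x1,y1=crop; im=im[y0:y1,x0:x1]
    if s!=1: im=cv2.resize(im,None,fx=s,fy=s,interpolation=cv2.INTER_CUBIC)
    cv2.imwrite('pics/'+fn+'.png',im)
def ext(c,st):
    if 'extrinsics' in c: return np.array(c['extrinsics'])
    T=np.eye(4); T[:3,:3]=R.from_rotvec(st['orientation']).as_matrix(); T[:3,3]=st['tool_pos']
    return np.linalg.inv(T@np.array(c['mount']))
def px2w(fn,uv,z):
    d=np.load('pics/'+fn+'.npz'); uv=np.array(uv,float).reshape(-1,1,2)
    n=cv2.undistortPoints(uv,d['K'],d['D']).reshape(-1,2)
    z=np.broadcast_to(z,(len(n),)); E=d['E']; Rt=E[:3,:3].T; o=-Rt@E[:3,3]
    r=np.c_[n,np.ones(len(n))]@Rt.T
    return o+r*((z-o[2])/r[:,2])[:,None]
def w2px(fn,P):
    d=np.load('pics/'+fn+'.npz'); E=d['E']
    return cv2.projectPoints(np.array(P,float).reshape(-1,3),cv2.Rodrigues(E[:3,:3])[0],E[:3,3],d['K'],d['D'])[0].reshape(-1,2)
E
python3 - <<'E'
from h import *
snap('top','top0'); snap('scene','sc0')
print({k:np.round(v,3) for k,v in robot.read_state().items()})
a=cv2.imread('pics/top0.png')
E
```

```text
pics
{'t': np.float64(0.1), 'q': array([-1.36 ,  0.131,  1.489,  0.   ,  1.523, -0.085]), 'dq': array([-0.   , -0.002, -0.001,  0.001,  0.001, -0.   ]), 'joint_torque': array([ 1.0000e-03, -5.6134e+01, -4.9310e+01,  7.7000e-02,  2.9000e-02,
       -0.0000e+00]), 'tool_pos': array([ 0.175, -0.573,  0.218]), 'orientation': array([-3.106, -0.463,  0.   ]), 'force': array([-0.467, -0.314, -0.635]), 'wrist_torque': array([-0.019, -0.02 ,  0.037]), 'gripper_force': np.float64(0.0), 'opening': np.float64(0.093)}
```

View pics/top0.png

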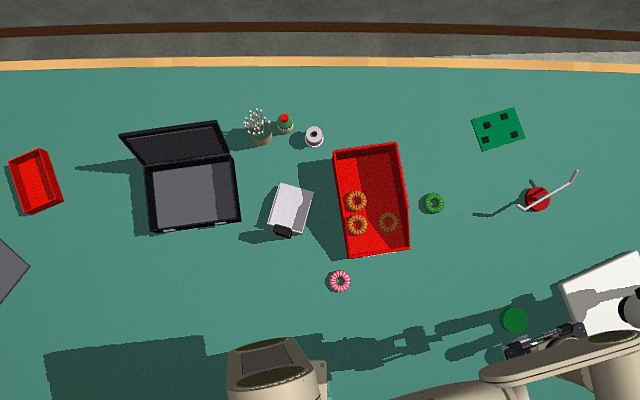

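View pics/sc0.png

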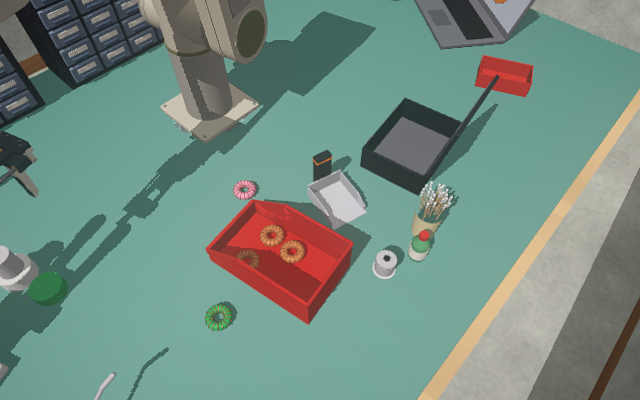

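```bash
python3 - <<'E'
from h import *
im=np.load('pics/top0.npz')['image']
cv2.imwrite('pics/c1.png',cv2.resize(im[110:300,230:450],None,fx=3.1,fy=3.1,interpolation=cv2.INTER_CUBIC))
cv2.imwrite('pics/c2.png',cv2.resize(im[110:245,110:330],None,fx=3.6,fy=3.6,interpolation=cv2.INTER_CUBIC))
d=np.load('pics/top0.npz');print(-d['E'][:3,:3].T@d['E'][:3,3]); d=np.load('pics/sc0.npz');print(-d['E'][:3,:3].T@d['E'][:3,3])
E
```

```text
[ 0.36091802 -0.05737467  1.4070591 ]
[ 0.92075437 -0.517729    0.90592321]
```

View pics/c1.png

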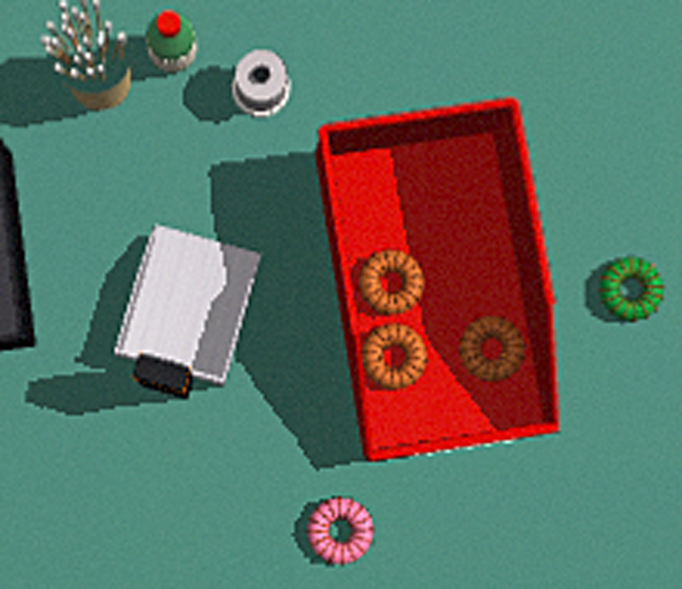

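View pics/c2.png

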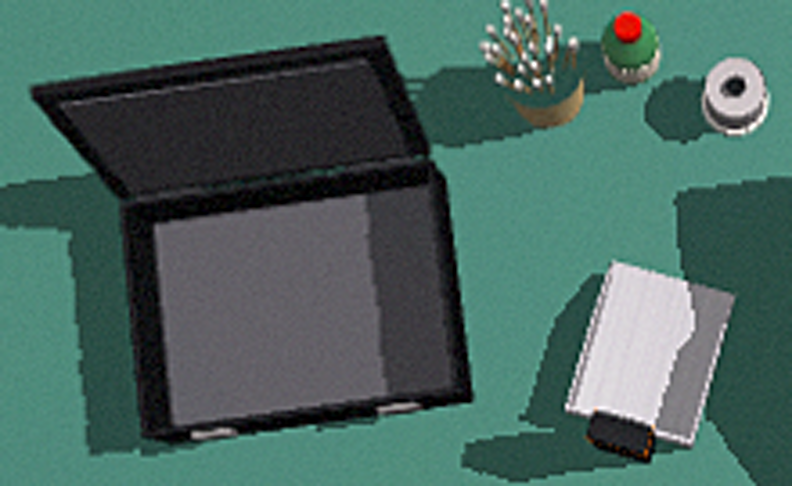

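```bash
python3 - <<'E'
from h import *
def c1(p): return np.array(p)/3.1+[230,110]
def c2(p): return np.array(p)/3.6+[110,110]
def f(cs,z): return px2w('top0',cs,z)
P=f(c1([(368,458),(557,432),(320,128),(517,100)]),[.052,.052,.11,.11]);print('bin',P.round(3))
m=(P[0]+P[1])/2;b=(P[2]+P[3])/2;print('len',np.linalg.norm((b-m)[:2]),'ang',np.degrees(np.arctan2(*(b-m)[1::-1])), np.degrees(np.arctan2(*(P[0]-P[1])[1::-1])))
P=f(c1([(157,226),(260,254),(116,352),(222,383)]),[.02,.02,.045,.045]);print('scoop',P.round(3))
n=(P[0]+P[1])/2;k=(P[2]+P[3])/2;print(np.linalg.norm((n-k)[:2]),'ang',np.degrees(np.arctan2(*(n-k)[1::-1])),np.degrees(np.arctan2(*(P[0]-P[1])[1::-1])))
u=(n-k)[:2];u/=np.linalg.norm(u);print('grip',n[:2]-.135*u,k[:2]-.01*u)
print('handle top',f(c1([(160,378)]),.15))
P=f(c2([(122,205),(440,170),(145,438),(470,400)]),.0755);print('case',P.round(3))
h=(P[0]+P[1])/2;k=(P[2]+P[3])/2;print(P.mean(0),np.linalg.norm(P[0]-P[1]),np.linalg.norm(h-k),np.degrees(np.arctan2(*(h-k)[1::-1])))
Q=f(c1([(392,282),(394,356),(492,349),(340,530),(632,288)]),[.014,.014,.014,.01,.01]);print('coils',Q.round(3))
print('spool',f(c1([(262,80)]),.05),'flux',f(c1([(170,25)]),.095),'swab',f(c2([(548,105)]),.04))
E
```

```text
bin [[ 0.384 -0.168  0.052]
 [ 0.405 -0.334  0.052]
 [ 0.663 -0.126  0.11 ]
 [ 0.688 -0.296  0.11 ]]
len 0.28371001061750983 ang 8.164690640445233 97.40094562552973
scoop [[ 0.593  0.017  0.02 ]
 [ 0.568 -0.076  0.02 ]
 [ 0.477  0.051  0.045]
 [ 0.45  -0.042  0.045]]
0.12181446233083636 ang -16.189529166232678 74.55557520521114
grip [0.45082074 0.00840435] [0.45387995 0.00751618]
handle top [[0.447088   0.00712063 0.15      ]]
case [[0.629 0.387 0.075]
 [0.655 0.146 0.075]
 [0.453 0.362 0.075]
 [0.481 0.12  0.075]]
[0.55437441 0.25384752 0.0755    ] 0.24236352906887185 0.17658561338125145 8.231963242780337
coils [[ 0.543 -0.195  0.014]
 [ 0.476 -0.196  0.014]
 [ 0.482 -0.285  0.014]
 [ 0.321 -0.146  0.01 ]
 [ 0.537 -0.416  0.01 ]]
spool [[ 0.72097877 -0.07758564  0.05      ]] flux [[0.75844428 0.00315286 0.095     ]] swab [[0.71402696 0.06854235 0.04      ]]
```

```bash
python3 -m inch '[80,110,0,20,60,160,220,0,45,60,225,323,-20,70,60,225,323,-20,70,60,225,323,-20,81,60,225,323,-20,81,60,225,323,-20,81,60,225,323,-20,81,60,225,323,-20,81,60,225,323,-20,81,60]'
python3 -m inch '[0,0,-20,0,60,0,0,-20,0,60,0,0,-20,0,60,0,0,-20,0,60]'
python3 - <<'E'
from h import *
snap('wrist','w1'); s=robot.read_state(); print(s['tool_pos'],R.from_rotvec(s['orientation']).as_matrix().round(3), s['opening'])
E
```

```text
t: 0.93
tool_pos: [0.4014, -0.247, 0.198]
orientation: [-2.239, -2.202, -0.002]
force: [-0.2, 0.3, -0.3]
opening: 0.0559
gripper_force: 0.0
t: 1.27
tool_pos: [0.3995, -0.2513, 0.1789]
orientation: [-2.25, -2.191, 0.0]
force: [0.2, 0.0, 0.1]
opening: 0.0555
gripper_force: 0.0
[ 0.39972658 -0.25170236  0.17929886] [[ 0.027  1.     0.   ]
 [ 1.    -0.027 -0.   ]
 [-0.     0.    -1.   ]] 0.055768655747929656
```

View pics/w1.png

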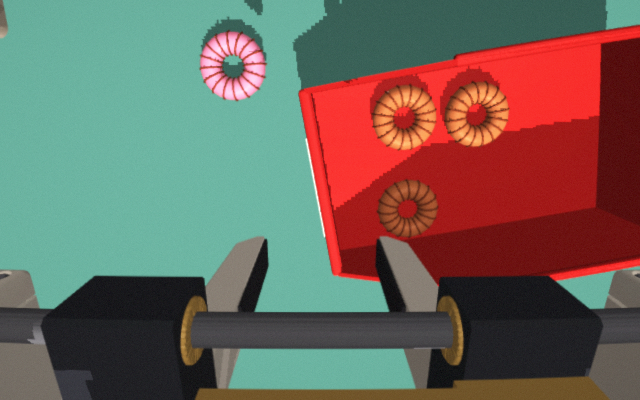

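```bash
python3 - <<'E'
from h import *
P=px2w('w1',[(304,92),(338,273),(322,182)],.052);print(P.round(4),np.degrees(np.arctan2(*(P[0]-P[1])[1::-1])),(P[0]+P[1])/2,np.linalg.norm(P[0]-P[1]))
E
python3 -m inch '[0,0,-30,7,60,0,0,-60,9.5,60,0,0,-90,9.5,60,0,0,-110,9.5,60,0,0,-110,9.5,60]'
```

```text
[[ 0.3873 -0.1698  0.052 ]
 [ 0.4125 -0.3315  0.052 ]
 [ 0.3998 -0.2443  0.052 ]] 98.83488097471843 [ 0.39988738 -0.25063357  0.052     ] 0.16360679033429376
t: 1.73
tool_pos: [0.3969, -0.2498, 0.0646]
orientation: [-2.058, -2.365, 0.001]
force: [-1.0, 0.6, -0.9]
opening: 0.0559
gripper_force: 0.0
```

```bash
python3 -m inch '[0,0,-15,0,60,0,0,-31,0,60,0,0,-31,0,60,0,0,-31,0,0,0,0,-31,0,0,0,0,-31,0,0,0,0,-31,0,0,0,0,-31,0,0,0,0,-31,0,0,0,0,-31,0,0]' 14
python3 -m inch '[0,0,0,0,0,0,0,0,0,0,0,0,0,0,0]'
```

```text
t: 2.57
tool_pos: [0.4001, -0.251, 0.0379]
orientation: [2.059, 2.372, 0.0]
force: [0.3, -0.4, 0.0]
opening: 0.0136
gripper_force: 0.0
t: 2.82
tool_pos: [0.3999, -0.251, 0.0378]
orientation: [-2.059, -2.372, 0.0]
force: [-0.7, 1.1, 2.7]
opening: 0.0097
gripper_force: 14.0
```

Gripped the bar at 9.7 mm. Lift along the arc.

```bash
python3 -m inch '[1,0,5,0,0,2,0,11,0,0,4,1,18,0,0,6,1,25,0,0,8,1,32,0,0,10,2,39,0,0,13,2,47,0,0,16,2,54,0,0,19,3,61,0,0,23,3,69,0,0]'
python3 - <<'E'
from h import *
snap('scene','s2',(150,130,450,370),2.5)
E
```

```text
t: 3.65
tool_pos: [0.4231, -0.2477, 0.1072]
orientation: [-2.06, -2.372, 0.0]
force: [-1.9, -0.2, -3.3]
opening: 0.012
gripper_force: 14.4
```

View pics/s2.png

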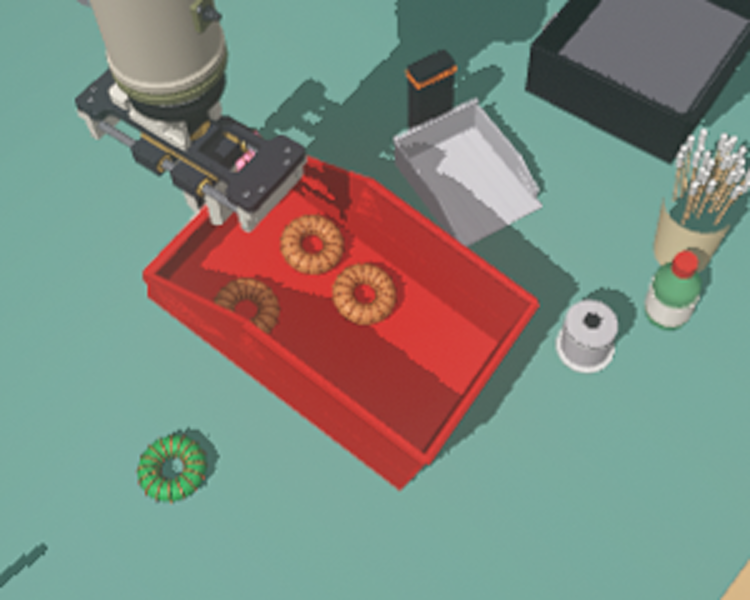

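```bash
python3 -m inch '[4,1,7,0,0,8,1,14,0,0,11,2,21,0,0,16,3,28,0,0,21,3,35,0,0,25,4,43,0,0,30,5,50,0,0,36,6,58,0,0,41,6,65,0,0,46,7,71,0,0]'
python3 -m inch '[0,0,0,0,0,0,0,0,0,0,0,0,0,0,0,0,0,0,0,0,0,0,0,0,0,0,0,0,0,0,0,0,0,0,0,0,0,0,0,0]'
python3 - <<'E'
from h import *
snap('scene','s3',(150,130,450,370),2.5)
E
```

```text
t: 4.53
tool_pos: [0.4698, -0.241, 0.1787]
orientation: [2.059, 2.372, 0.0]
force: [-1.0, -0.0, -1.3]
opening: 0.0143
gripper_force: 14.5
t: 5.2
tool_pos: [0.4688, -0.2409, 0.1775]
orientation: [-2.06, -2.372, -0.0]
force: [-1.2, -0.2, -1.8]
opening: 0.0141
gripper_force: 13.2
```

View pics/s3.png

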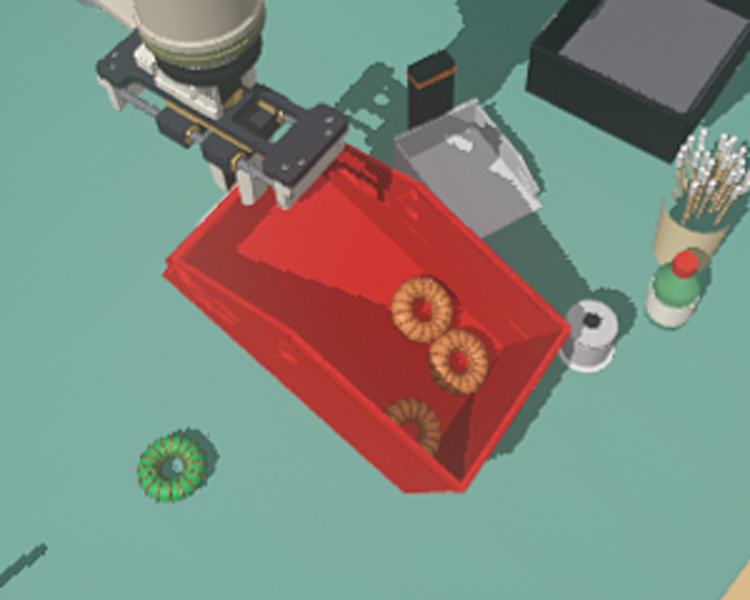

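```bash
python3 -m inch '[0,0,0,0,0,0,0,0,0,0,0,0,0,0,0,0,0,0,0,0,-5,-1,-6,0,0,-10,-1,-13,0,0,-16,-2,-21,0,0,-21,-3,-28,0,0,-25,-4,-36,0,0,-30,-4,-43,0,0]'
python3 -m inch '[-5,-1,-7,0,0,-8,-1,-14,0,0,-12,-2,-21,0,0,-16,-2,-28,0,0,-20,-3,-36,0,0,-23,-3,-43,0,0,-26,-4,-50,0,0,-29,-4,-58,0,0,-31,-5,-65,0,0,-33,-5,-72,0,0]'
python3 -m inch '[-2,0,-6,0,0,-4,0,-12,0,0,-6,-1,-19,0,0,-6,-1,-23,0,0,-6,-1,-24,0,0,-6,-1,-25,0,0,-6,-1,-25,0,30,-6,-1,-25,0,60,-6,-1,-25,0,60,-6,-1,-25,0,60]'
python3 -m inch '[0,0,30,0,60,0,0,70,0,60,0,0,110,0,60,-20,0,150,0,60,-20,40,180,0,80,-20,80,180,0,80,-20,120,180,0,100,-20,160,180,0,100,-20,200,180,0,100,-20,200,180,0,100]'
python3 - <<'E'
from h import *
snap('top','t4',(230,110,450,300),3); s=robot.read_state(); print(s['tool_pos'])
E
```

```text
t: 6.08
tool_pos: [0.4381, -0.245, 0.1334]
orientation: [-2.06, -2.371, 0.0]
force: [0.4, 0.1, -2.7]
opening: 0.0115
gripper_force: 13.2
t: 6.92
tool_pos: [0.4057, -0.2501, 0.0619]
orientation: [2.06, 2.372, -0.0]
force: [0.9, -0.0, -2.1]
opening: 0.0097
gripper_force: 13.8
t: 7.75
tool_pos: [0.3998, -0.2509, 0.0374]
orientation: [-2.059, -2.372, 0.0]
force: [0.3, -0.3, -1.2]
opening: 0.0315
gripper_force: 0.0
t: 8.58
tool_pos: [0.3798, -0.0448, 0.2178]
orientation: [-2.051, -2.378, -0.004]
force: [-0.2, 0.2, 0.1]
opening: 0.0901
gripper_force: 0.0
[ 0.37994543 -0.0474701   0.21770448]
```

View pics/t4.png

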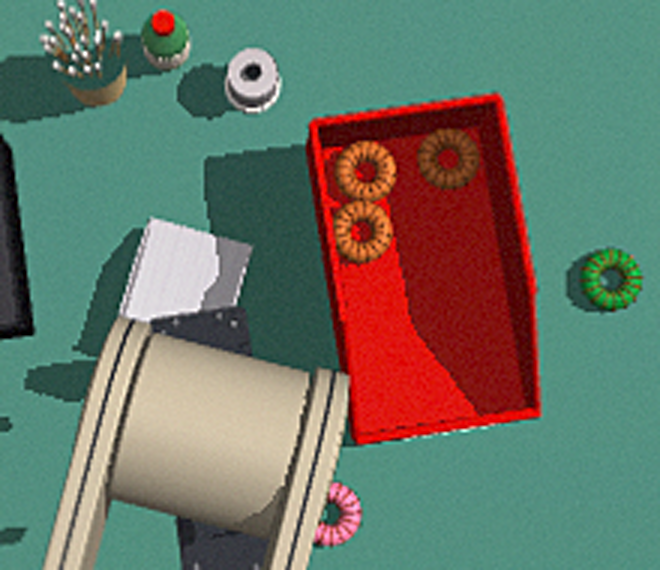

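```bash
python3 - <<'E'
from h import *
def c(p): return np.array(p)/3.+[230,110]
P=px2w('t4',c([(355,441),(540,415),(311,121),(500,95)]),[.052,.052,.11,.11]);print(P.round(4))
m=(P[0]+P[1])/2;b=(P[2]+P[3])/2;ang=np.degrees(np.arctan2(*(b-m)[1::-1]));print(ang,m,b)
a=np.radians(8);ctr=(m+b)[:2]/2;Rm=np.array([[np.cos(a),np.sin(a)],[-np.sin(a),np.cos(a)]])
Q=px2w('t4',c([(365,171),(362,231),(448,158)]),.014);print(ctr,(Q[:,:2]-ctr)@Rm.T)
E
python3 -m inch '[20,20,0,7,100,40,40,0,14,100,60,59,0,21,100,70,59,0,28,100,70,59,0,35,100,70,59,0,42,100,70,59,0,49,100,70,59,0,56,100,70,59,0,63,100,70,59,0,66,100]'
python3 - <<'E'
from h import *
snap('wrist','w5');s=robot.read_state(); print(s['tool_pos'],R.from_rotvec(s['orientation']).as_matrix().round(3)[:,1])
E
```

```text
[[ 0.3858 -0.1674  0.052 ]
 [ 0.4081 -0.3352  0.052 ]
 [ 0.6655 -0.1273  0.11  ]
 [ 0.6896 -0.2958  0.11  ]]
8.073330993102568 [ 0.39699381 -0.25133922  0.052     ] [ 0.67756287 -0.21154156  0.11      ]
[ 0.53727834 -0.23144039] [[ 0.10826336  0.03365428]
 [ 0.0519796   0.04522182]
 [ 0.10976489 -0.04635343]]
t: 9.47
tool_pos: [0.4501, 0.0065, 0.2172]
orientation: [-0.426, -3.112, 0.001]
force: [0.3, 0.6, -0.3]
opening: 0.093
gripper_force: 0.0
[0.45006127 0.00651416 0.21722289] [ 0.269  0.963 -0.001]
```

View pics/w5.png

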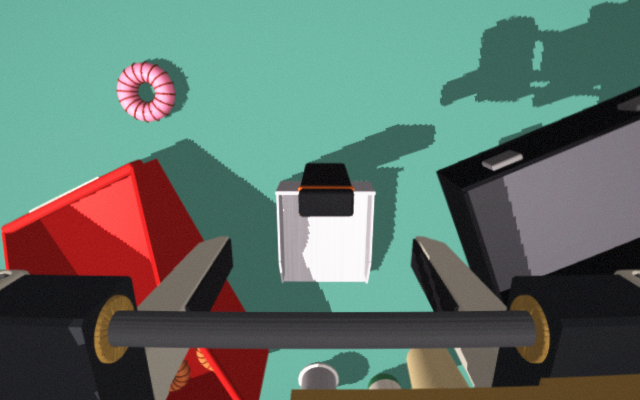

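```bash
python3 - <<'E'
from h import *
P=px2w('w5',[(326.5,203),(299,191),(354,191),(354,215),(300,215)],.15);print(P.round(4))
Q=px2w('w5',[(280,282),(369,282)],.002);print(Q.round(4), Q[0]-Q[1],np.linalg.norm(Q[0]-Q[1]))
E
```

```text
[[ 0.445   0.0123  0.15  ]
 [ 0.4317 -0.0036  0.15  ]
 [ 0.4418  0.0328  0.15  ]
 [ 0.4587  0.0286  0.15  ]
 [ 0.4485 -0.0079  0.15  ]]
[[ 0.572  -0.0792  0.002 ]
 [ 0.6011  0.0253  0.002 ]] [-0.02908066 -0.10446805  0.        ] 0.10844011301343681
```

```bash
python3 -m inch '[-1,2,-35,0,100,-1,2,-70,0,100,-1,2,-105,0,100,-1,2,-130,0,100,-1,2,-144,0,100,-1,2,-144,0,60,-1,2,-144,0,20,-1,2,-144,0,0,-1,2,-144,0,0,-1,2,-144,0,0]' 50
python3 -m inch '[0,0,0,0,0,0,0,0,0,0,0,0,0,0,0,0,0,5,0,0,0,0,20,0,0,0,0,40,0,0,0,0,60,0,0,0,0,60,0,0]'
```

```text
t: 10.35
tool_pos: [0.4502, 0.0098, 0.0753]
orientation: [0.436, 3.108, 0.0]
force: [-0.1, 0.1, 1.0]
opening: 0.0642
gripper_force: 0.0
t: 11.02
tool_pos: [0.4513, 0.0099, 0.1378]
orientation: [0.434, 3.105, 0.0]
force: [0.9, 0.2, -1.3]
opening: 0.0439
gripper_force: 50.0
```

```bash
python3 - <<'E'
from h import *
snap('wrist','w6');s=robot.read_state();print(s['tool_pos'],s['orientation'])
im=np.load('pics/w6.npz')['image']
hsv=cv2.cvtColor(im,cv2.COLOR_BGR2HSV)
for c in (290,310,325,340,360): print(c,[(r,int(hsv[r,c,1]),int(hsv[r,c,2])) for r in range(230,312,4)])
np.save('pics/w6.npy',im)
E
```

```text
[0.45058175 0.0099587  0.13571118] [4.34652193e-01 3.10696990e+00 3.65741813e-04]
290 [(230, 12, 22), (234, 31, 25), (238, 57, 18), (242, 29, 26), (246, 39, 26), (250, 67, 23), (254, 11, 23), (258, 61, 21), (262, 99, 18), (266, 71, 25), (270, 51, 20), (274, 207, 134), (278, 215, 171), (282, 161, 65), (286, 36, 21), (290, 10, 25), (294, 43, 24), (298, 9, 28), (302, 43, 30), (306, 17, 30), (310, 16, 31)]
310 [(230, 33, 23), (234, 32, 24), (238, 23, 22), (242, 23, 22), (246, 32, 24), (250, 46, 22), (254, 24, 21), (258, 24, 21), (262, 33, 23), (266, 26, 20), (270, 20, 25), (274, 204, 139), (278, 215, 173), (282, 169, 65), (286, 28, 18), (290, 20, 26), (294, 33, 31), (298, 18, 28), (302, 16, 32), (306, 25, 31), (310, 31, 33)]
325 [(230, 55, 23), (234, 12, 21), (238, 64, 24), (242, 0, 23), (246, 21, 24), (250, 22, 23), (254, 73, 21), (258, 60, 17), (262, 27, 19), (266, 14, 18), (270, 21, 24), (274, 206, 140), (278, 207, 176), (282, 177, 65), (286, 43, 24), (290, 44, 29), (294, 36, 28), (298, 43, 30), (302, 16, 31), (306, 9, 30), (310, 24, 32)]
340 [(230, 12, 21), (234, 21, 24), (238, 44, 23), (242, 20, 25), (246, 33, 23), (250, 24, 21), (254, 45, 17), (258, 36, 21), (262, 0, 21), (266, 24, 21), (270, 67, 19), (274, 206, 140), (278, 210, 174), (282, 165, 65), (286, 55, 23), (290, 29, 26), (294, 26, 29), (298, 16, 32), (302, 23, 33), (306, 7, 36), (310, 9, 29)]
360 [(230, 4, 121), (234, 3, 82), (238, 18, 43), (242, 53, 24), (246, 49, 26), (250, 57, 18), (254, 44, 23), (258, 23, 22), (262, 23, 22), (266, 27, 19), (270, 51, 25), (274, 204, 141), (278, 212, 173), (282, 152, 62), (286, 11, 23), (290, 33, 23), (294, 23, 34), (298, 16, 32), (302, 23, 33), (306, 36, 35), (310, 30, 34)]
```

```bash
python3 -m inch '[0,0,30,0,0,0,0,60,0,0,0,-20,80,5,0,-5,-55,80,10,0,-12,-90,80,15,0,-18,-125,80,20,0,-25,-160,80,23.7,0,-32,-195,80,23.7,0,-32,-228,80,23.7,0,-32,-228,80,23.7,0]'
python3 -m inch '[0,0,0,0,0,0,0,0,0,0]'
python3 - <<'E'
from h import *
snap('top','t7',(300,120,430,270),4); s=robot.read_state(); print(s['tool_pos'],R.from_rotvec(s['orientation']).as_matrix().round(3)[:,1])
E
```

```text
t: 11.9
tool_pos: [0.4154, -0.2226, 0.2117]
orientation: [0.206, -3.133, 0.002]
force: [-0.3, -1.3, -2.5]
opening: 0.044
gripper_force: 50.0
t: 12.07
tool_pos: [0.4163, -0.2174, 0.2121]
orientation: [0.211, -3.133, -0.003]
force: [0.2, 0.0, -3.0]
opening: 0.0436
gripper_force: 50.0
[ 0.41656876 -0.21697756  0.21238973] [-0.135  0.991  0.002]
```

View pics/t7.png

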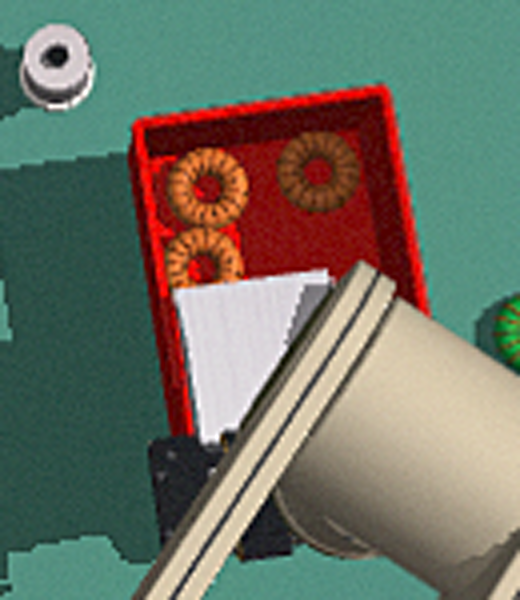

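```bash
python3 - <<'E'
from h import *
def c(p): return np.array(p)/4.+[300,120]
tcp=np.array([.4164,-.217])
for z in (.14,.158):
  P=px2w('t7',c([(174,290),(329,268)]),z)[:,:2]; n=P.mean(0); d=P[0]-P[1]; print(z,n,np.linalg.norm(d),np.degrees(np.arctan2(d[1],d[0])), n-tcp)
  a=np.radians(8);print((n-tcp)@[np.cos(a),np.sin(a)],(n-tcp)@[-np.sin(a),np.cos(a)])
Rm=np.array([[np.cos(a),np.sin(a)],[-np.sin(a),np.cos(a)]])
P=px2w('t7',c([(208,187),(203,268),(317,172)]),.014);print((P[:,:2]-[.536,-.231])@Rm.T)
P=px2w('t7',c([(133,122),(389,86)]),.11);print((P[:,:2]-[.536,-.231])@Rm.T)
E
```

```text
0.14 [ 0.55528999 -0.19975824] 0.10083736117455548 98.0799428964828 [0.13888999 0.01724176]
0.1399379106792076 -0.0022557833742508637
0.158 [ 0.55252872 -0.19773552] 0.09940485300938659 98.07994289648285 [0.13612872 0.01926448]
0.13748501873478447 0.0001315452732424359
[[ 0.1100497   0.03199246]
 [ 0.05315133  0.04437496]
 [ 0.11004848 -0.04657545]]
[[ 0.14240809  0.08585077]
 [ 0.14332308 -0.08718747]]
```

```bash
python3 -m inch '[-2,-3,0,0,0,-2,-3,-30,0,0,-2,-3,-60,0,0,-2,-3,-90,0,0,-2,-3,-110,0,0,-2,-3,-122,0,0,-2,-3,-130,0,0,-2,-3,-133,0,0,-2,-3,-134,0,0,-2,-3,-134,0,0]'
python3 -m inch '[0,0,-1,0,0,0,0,-2,0,0,0,0,-3,0,0,0,0,-3,0,0]'
```

```text
t: 12.95
tool_pos: [0.4158, -0.2214, 0.0808]
orientation: [-0.213, 3.133, -0.002]
force: [0.5, -0.4, -2.1]
opening: 0.0437
gripper_force: 50.0
t: 13.28
tool_pos: [0.4157, -0.2216, 0.078]
orientation: [-0.213, 3.133, -0.002]
force: [-1.4, 0.1, 4.7]
opening: 0.0436
gripper_force: 50.0
```

```bash
python3 -m inch '[6,1,0.5,0,0,12,1.7,0.5,0,0,20,2.8,0.5,0,0,28,3.9,0.5,0,0,36,5,0.5,0,0,44,6.2,0.5,0,0,52,7.3,0.5,0,0,60,8.4,0.5,0,0,68,9.6,0.5,0,0,74,10.4,0.5,0,0]'
python3 -m inch '[6,0.8,0,0,0,12,1.7,0,0,0,18,2.5,0,0,0,22,3.1,0,0,0,26,3.6,0,0,0,26,3.6,0,0,0]'
python3 - <<'E'
from h import *
snap('top','t8',(300,120,430,270),4)
E
```

```text
t: 14.12
tool_pos: [0.4904, -0.2107, 0.078]
orientation: [-0.213, 3.133, -0.001]
force: [-3.9, -0.9, 8.0]
opening: 0.0437
gripper_force: 50.0
t: 14.62
tool_pos: [0.5167, -0.2069, 0.0781]
orientation: [-0.213, 3.133, -0.001]
force: [0.3, 1.1, 5.8]
opening: 0.0439
gripper_force: 50.0
```

View pics/t8.png

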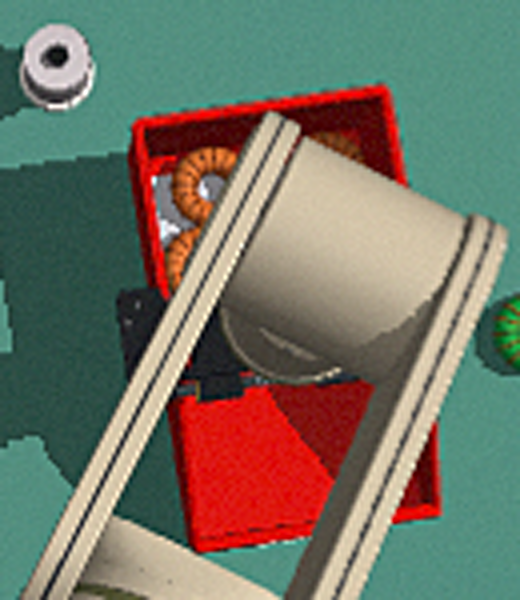

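```bash
python3 -m inch '[4,0.5,0,0,0,8,1.1,0,0,0,12,1.7,0,0,0,12,1.7,0,0,0,11,1.5,2,0,0,8,1.1,5,0,0,8,1.1,12,0,0,8,1.1,20,0,0,8,1.1,28,0,0,8,1.1,36,0,0]' 60
python3 -m inch '[0,0,10,0,0,0,0,22,0,0,0,0,36,0,0,0,0,50,0,0,0,0,66,0,0,0,0,82,0,0,0,0,98,0,0,0,0,110,0,0,0,0,118,0,0,0,0,118,0,0]'
python3 - <<'E'
from h import *
snap('scene','s9',(150,80,450,305),2.6); s=robot.read_state(); print(s['tool_pos'],s['force'],s['wrist_torque'])
E
```

```text
t: 15.5
tool_pos: [0.5231, -0.206, 0.1143]
orientation: [-0.213, 3.134, -0.001]
force: [-0.3, -1.1, -2.8]
opening: 0.0436
gripper_force: 60.0
t: 16.33
tool_pos: [0.524, -0.2064, 0.234]
orientation: [-0.213, 3.131, -0.003]
force: [-0.0, 0.1, -2.2]
opening: 0.0435
gripper_force: 60.0
[ 0.52346735 -0.20607735  0.23231742] [-0.02792558  0.03684177 -4.14368712] [0.03142745 0.03889397 0.02301385]
```

View pics/s9.png

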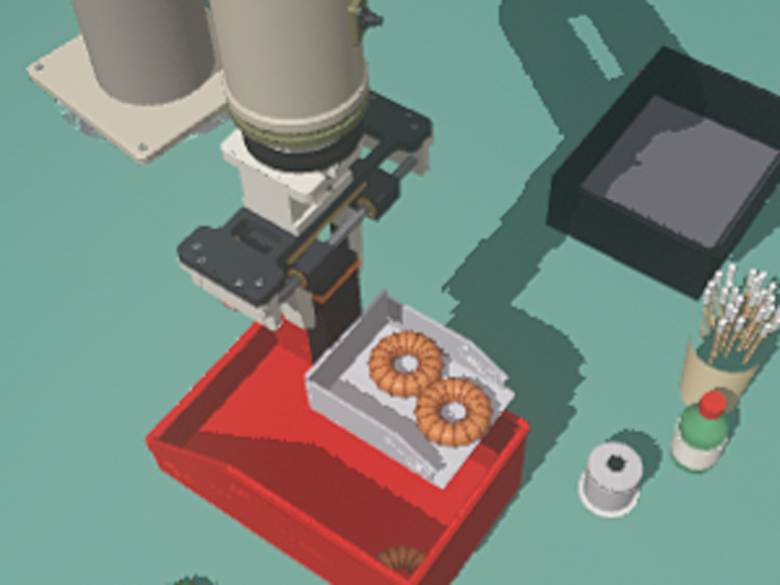

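```bash
python3 -m inch '[-3,6,0,0,0,-8,18,0,0,0,-16,38,0,0,0,-24,66,0,0,0,-32,94,0,0,0,-38,122,0,0,0,-42,150,0,0,0,-42,178,0,0,0,-42,206,0,0,0,-42,234,0,0,0]'
python3 -m inch '[0,28,0,0,0,0,56,0,0,0,0,84,0,0,0,0,112,0,0,0,0,140,0,0,0,0,168,0,0,0,0,196,0,0,0,0,222,0,0,0,0,242,0,0,0,0,256,0,0,0]'
python3 -m inch '[0,8,0,0,0,0,10,0,0,0,0,10,0,0,0,0,10,0,0,0]'
python3 - <<'E'
from h import *
snap('top','t10',(130,110,290,250),5); s=robot.read_state(); print(s['tool_pos'],s['force'],R.from_rotvec(s['orientation']).as_matrix().round(3)[:,1])
E
```

```text
t: 17.22
tool_pos: [0.4793, 0.0303, 0.23]
orientation: [0.213, -3.133, -0.001]
force: [0.1, -0.7, -2.7]
opening: 0.044
gripper_force: 60.0
t: 18.05
tool_pos: [0.4789, 0.2863, 0.2298]
orientation: [0.216, -3.132, 0.0]
force: [0.7, -0.0, -3.6]
opening: 0.0435
gripper_force: 60.0
t: 18.38
tool_pos: [0.4809, 0.2933, 0.231]
orientation: [0.212, -3.134, 0.001]
force: [-0.2, -0.2, -2.7]
opening: 0.0436
gripper_force: 60.0
[0.48102246 0.29313723 0.23104922] [-0.30017899  0.13932762 -3.4259083 ] [-0.134  0.991 -0.   ]
```

View pics/t10.png

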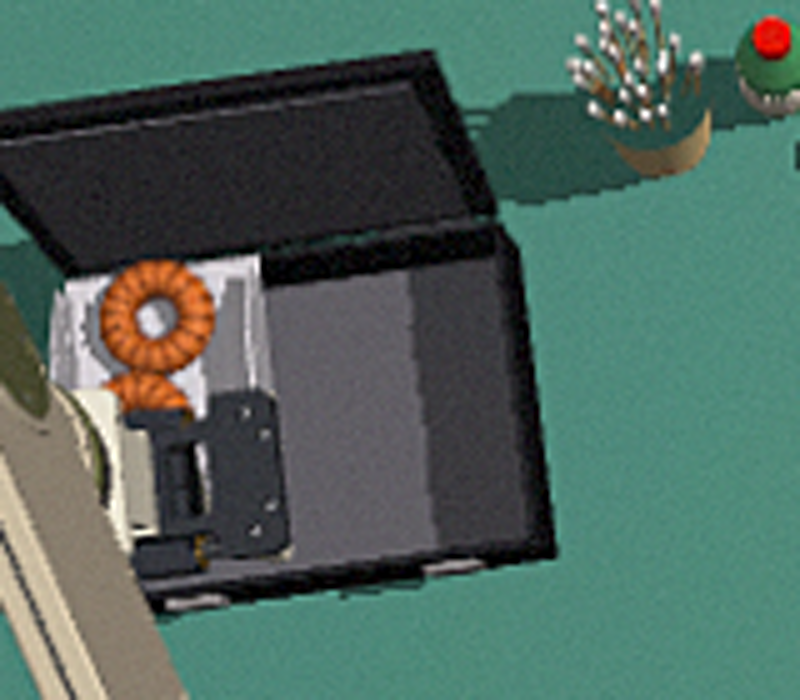

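```bash
python3 -m inch '[0,0,-8,0,0,0,0,-26,0,0,0,0,-48,0,0,0,0,-72,0,0,0,0,-96,0,0,0,0,-116,0,0,0,0,-130,0,0,0,0,-140,0,0,0,0,-146,0,0,0,0,-148,0,0]'
python3 -m inch '[0,0,-1,0,0,0,0,-2,0,0,0,0,-3,0,0,0,0,-3,0,0]'
```

```text
t: 19.27
tool_pos: [0.4805, 0.2935, 0.082]
orientation: [0.212, -3.133, 0.001]
force: [0.2, 0.2, -2.7]
opening: 0.0434
gripper_force: 60.0
t: 19.6
tool_pos: [0.4814, 0.2944, 0.0809]
orientation: [-0.213, 3.133, 0.001]
force: [1.1, -0.0, -3.3]
opening: 0.0439
gripper_force: 60.0
```

```bash
python3 -m inch '[0,0,0,0,0,0,0,0,0,0,0,0,0,0,0,1,0,6,0,0,3,0,12,0,0,5,0,18,0,0,7,1,24,0,0,9,1,30,0,0,11,1,36,0,0,13,2,40,0,0]' 8
python3 - <<'E'
from h import *
s=robot.read_state();print(s['tool_pos'],s['force'],s['wrist_torque'],s['opening'])
snap('scene','s11')
im=np.load('pics/s11.npz')['image'];h=cv2.cvtColor(im,cv2.COLOR_BGR2HSV)
E
```

```text
t: 20.43
tool_pos: [0.4946, 0.2962, 0.1213]
orientation: [-0.212, 3.133, 0.0]
force: [0.0, -0.2, -3.1]
opening: 0.0445
gripper_force: 8.0
[0.49455286 0.29622972 0.12131059] [ 0.02659144 -0.15644309 -3.14836795] [ 0.05435087 -0.13338339  0.04795938] 0.04450397610413964
```

```bash
cat >> h.py <<'E'
def hyp(fn,tcp,th,yaw=8,off=.003):
    "overlay-free check: pan corners (heel, nose; left,right at floor) for pitch th"
    a=np.radians(yaw);u=np.array([np.cos(a),np.sin(a),0]);v=np.array([-np.sin(a),np.cos(a),0])
    t=np.radians(th);c,s=np.cos(t),np.sin(t);g=np.array(tcp)+[0,0,.019]; z0=-.0915
    pts=[(off+.135,sy*.05,z0) for sy in(1,-1)]+[(off+.010,sy*.05,z0) for sy in(1,-1)]
    return np.array([g+u*(x*c+z*s)+v*y+np.array([0,0,-x*s+z*c]) for x,y,z in pts])
def glyph(im,x0,y0,x1,y1,st=3):
    h=cv2.cvtColor(im,cv2.COLOR_BGR2HSV).astype(int)
    for r in range(y0,y1,st):
        print(r,''.join('C' if (5<=H<=17 and S>110 and V>60) else '#' if (S<60 and V>95) else 'r' if (S>150 and (H<5 or H>174)) else '.' if V<90 else 't' if 60<H<100 and S>60 else '-' for H,S,V in h[r,x0:x1:st]))
E
python3 - <<'E'
from h import *
tcp=[.4946,.2962,.1213]
for th in(0,20,40): print(th,w2px('s11',hyp('s11',tcp,th)).round(0).tolist())
glyph(np.load('pics/s11.npz')['image'],340,70,500,200)
E
```

```text
0 [[453.0, 132.0], [437.0, 154.0], [412.0, 114.0], [396.0, 135.0]]
20 [[436.0, 137.0], [421.0, 158.0], [403.0, 110.0], [386.0, 130.0]]
40 [[419.0, 136.0], [403.0, 157.0], [394.0, 103.0], [377.0, 123.0]]
70 ttttttttttttttttttt.######..-..tttttttttttttttrrrrrrrr
73 tttttttttttttttt#t.....###..#.ttttttttttttttttrrrrrrrr
76 ttttttttttttttt...........##ttttttttttttt.ttttrrrrrr.r
79 ttttttttttttttt...........#tttttttttttttttttt#rrrrr-.r
82 tttttttttttttt#............tttttttttttttttttt-rrrr#.rr
85 tttttttttttttt###...#.#....ttttttttttttttttttrrrr-..rr
88 tttttttttttttt######......tttttttttttttttttttttt#..rrr
91 tttttttttttttt########.#..tttttttttttttttttttttt-.ttt-
94 ttttttttttttttttt######-.-ttttttttttttttttttttt#..tttt
97 ttttttttttttttttttt####..tttttttttttttttttttttt..ttttt
100 ttttttttttttttttttt####..ttttttttttttttttttttt..tttttt
103 ttttttttttttttttttt###.....tttttttttttttttttt#..tttttt
106 ttttttttttttttttttt###..#....tttttttttttttttt..ttttttt
109 tttttttttttttttttt#..#.####....ttttttttttttt..tttttttt
112 tttttttttttttttttt....###-###....tttttttttt#.ttttttttt
115 ttttttttttttttttt.
[... 988 characters left out ...]
tttt...............########...ttttttttttttttttttttt
169 ttttttttt...............######...ttttttttttttttttttttt
172 ttttttttttt...............###...tttttttttttttttttttttt
175 ttttttttttttt..................ttttttttttttttttttttttt
178 ttttttttttttttt...............tttttttttttttttttttttttt
181 ttttttttttttttttt.............#ttttttttttttttttttttttt
184 ttttttttttttttttttt..........##tt##ttttttttttttttttttt
187 ttttttttttttttttttttt.......###tt##ttttttttttttttttttt
190 ttttttttttttttttttttttt....-#t#######ttttttttttttttttt
193 ttttttttttttttttttttttttt..#####-###tttttttttttttttttt
196 ttttttttttttttttttttttttttt#####.###t#tttttttttttttttt
199 ttttttttttttttttttttttttttt-#-##--####tttttttttttttttt
```

```bash
python3 -m inch '[-3,0,-6,0,0,-6,-1,-14,0,0,-9,-1,-22,0,0,-10,-1,-28,0,0,-10,-1,-28,0,0,-10,-1,-28,0,0]' 8
python3 -m inch '[0,0,0,0,0,0,0,0,0,0,0,0,0,0,0,0,0,0,0,0]' 5
python3 -m inch '[0,0,0,0,0,0,0,0,0,0,0,0,0,0,0,0,0,0,0,0]' 3.5
python3 - <<'E'
from h import *
s=robot.read_state();print(s['tool_pos'],s['force'],s['wrist_torque'],s['opening'])
snap('scene','s12')
tcp=s['tool_pos']
for th in(0,20,40): print(th,w2px('s12',hyp('s12',tcp,th)).round(0).tolist())
glyph(np.load('pics/s12.npz')['image'],360,100,480,175)
E
```

```text
t: 20.98
tool_pos: [0.4826, 0.2947, 0.0907]
orientation: [0.213, -3.132, 0.002]
force: [-0.3, -0.7, -3.4]
opening: 0.0443
gripper_force: 8.0
t: 21.32
tool_pos: [0.4842, 0.2952, 0.0925]
orientation: [-0.213, 3.134, 0.0]
force: [-0.0, -0.2, -3.6]
opening: 0.0441
gripper_force: 5.0
t: 21.65
tool_pos: [0.4841, 0.2952, 0.0923]
orientation: [-0.213, 3.134, 0.0]
force: [-0.6, -1.4, -1.7]
opening: 0.0441
gripper_force: 3.5
[0.48405741 0.29520919 0.09232382] [-0.59290927 -1.37408922 -1.74677002] [ 0.03664013 -0.14099945 -0.03740198] 0.04408921698871053
0 [[447.0, 138.0], [431.0, 160.0], [408.0, 120.0], [391.0, 141.0]]
20 [[431.0, 142.0], [415.0, 163.0], [398.0, 116.0], [381.0, 136.0]]
40 [[414.0, 141.0], [398.0, 162.0], [390.0, 109.0], [373.0, 129.0]]
100 ttttttt########..-ttttttttttttttttttttt#
103 tttttttttt#####.....ttttttttttttttttttt.
106 ttttttttttt###-C.......ttttttttttttttt..
109 ttttttttttt###..........ttttttttttttt#..
112 ttttttttttt##..............tttttttttt..t
115 tttttttttt..#...###..........ttttttt..tt
118 ttttttttt......##-###..........tttt..ttt
121 ttttttttt.....#########...........t..ttt
124 tttttttt.....####CCC#####...........tttt
127 ttttttt.....####CCCCC#####.......-..tttt
130 tttttt.....####CCC#CCC#####........ttttt
133 ttttt.....######CC-#CC######......tttttt
136 tttt#....#######CCCCCCCCC####.....tttttt
139 ttt#....##########CCCCCCCC####...ttttttt
142 ttt....-############CCC#CCC##...tttttttt
145 tt....-#############CCC##CC#-...tttttttt
148 t.....###############CCCCCC#...ttttttttt
151 t....#################CCCC....tttttttttt
154 t......###################....tttttttttt
157 t........#################..tttttttttttt
160 t...........#############...tttttttttttt
163 t.............##########...ttttttttttttt
166 t...............########...ttttttttttttt
169 ttt...............#####...tttttttttttttt
172 ttttt...............##...ttttttttttttttt
```

```bash
python3 -m inch '[0,0,0,0,0,6,1,0,0,0,12,1.7,0,0,0,16,2,5,0,0,20,3,11,0,0,25,3.5,16,0,0,30,4,21,0,0,35,5,26,0,0,40,5.6,31,0,0,45,6.3,36,0,0]' 8
python3 - <<'E'
from h import *
s=robot.read_state();print(s['tool_pos'],s['force'],s['wrist_torque'],s['opening'])
snap('scene','s13')
tcp=s['tool_pos']
for th in(0,20,40): print(th,w2px('s13',hyp('s13',tcp,th)).round(0).tolist())
glyph(np.load('pics/s13.npz')['image'],360,85,480,175)
E
```

```text
t: 22.53
tool_pos: [0.5295, 0.3015, 0.1287]
orientation: [-0.213, 3.134, 0.0]
force: [0.3, 0.4, -2.7]
opening: 0.044
gripper_force: 8.0
[0.52948682 0.30154745 0.12874967] [ 0.33030511  0.43237384 -2.71168144] [ 0.06872345 -0.00274798 -0.00267206] 0.04402507669226808
0 [[465.0, 135.0], [450.0, 158.0], [424.0, 117.0], [408.0, 138.0]]
20 [[448.0, 140.0], [433.0, 162.0], [414.0, 113.0], [397.0, 133.0]]
40 [[430.0, 139.0], [414.0, 160.0], [405.0, 105.0], [389.0, 126.0]]
85 tttttttttttt#............ttttttttttttt#r
88 tttttttttttt###.....#....ttttttttttttttt
91 tttttttttttt#####.......tttttttttttttttt
94 tttttttttttt########.-..tttttttttttttttt
97 tttttttttttttt########.-tttttttttttttttt
100 ttttttttttttttt..####..tttttttttttttttt#
103 tttttttttttttt...####.ttttttttttttttttt.
106 tttttttttttt#....###C..ttttttttttttttt..
109 ttttttttttt-....###.##...tttttttttttt#..
112 ttttttttttt.......#.###....tttttttttt..t
115 tttttttttt.........#####.....ttttttt..tt
118 ttttttttt.....#...########.....tttt...tt
121 ttttttttt....#...##CCCC####.......t..ttt
124 tttttttt....#...##-CCCCC####........tttt
127 ttttttt....-##.###CCC#CCC####.......tttt
130 tttttt.....########CC##CC#####.....ttttt
133 ttttt.....#########CCCCCC#####....tttttt
136 tttt#....############CCCCCC####...tttttt
139 ttt#....###############CCCCC##...ttttttt
142 ttt....-###############CC#-CC...tttttttt
145 tt....-################CC-#CC...tttttttt
148 t.....##################CCCC...ttttttttt
151 t....####################CC...tttttttttt
154 t......####################...tttttttttt
157 t........#################..tttttttttttt
160 t...........#############...tttttttttttt
163 t.............##########...ttttttttttttt
166 t...............########...ttttttttttttt
169 ttt...............#####...tttttttttttttt
172 ttttt...............##...ttttttttttttttt
```

```bash
python3 -m inch '[6,1,5,0,0,12,1.7,9,0,0,18,2.5,13,0,0,24,3.4,16,0,0,30,4.2,19,0,0,36,5,22,0,0,42,6,25,0,0,48,6.7,28,0,0,54,7.5,31,0,0,54,7.5,31,0,0]'
python3 -m inch '[0,0,0,0,0,0,0,0,0,0,0,0,0,0,0]' 60
python3 - <<'E'
from h import *
s=robot.read_state();print(s['tool_pos'],s['force'],s['wrist_torque'],s['opening'])
snap('scene','s14')
tcp=s['tool_pos']
for th in(20,30,40): print(th,w2px('s14',hyp('s14',tcp,th)).round(0).tolist())
glyph(np.load('pics/s14.npz')['image'],360,70,480,175)
E
```

```text
t: 23.42
tool_pos: [0.5843, 0.3091, 0.1599]
orientation: [-0.212, 3.133, 0.001]
force: [0.2, 0.1, -2.7]
opening: 0.0441
gripper_force: 8.0
t: 23.67
tool_pos: [0.5826, 0.3089, 0.1588]
orientation: [0.213, -3.134, 0.0]
force: [-1.0, 0.9, -3.2]
opening: 0.0435
gripper_force: 60.0
[0.58255512 0.30892555 0.15884316] [-0.98684859  0.94367706 -3.15932267] [ 0.08261382 -0.06100729  0.01749661] 0.04352609470819337
20 [[469.0, 141.0], [454.0, 163.0], [433.0, 112.0], [417.0, 134.0]]
30 [[459.0, 141.0], [444.0, 163.0], [429.0, 109.0], [412.0, 130.0]]
40 [[449.0, 139.0], [434.0, 161.0], [425.0, 105.0], [408.0, 126.0]]
70 ttttttttttttttttttttttttt.#######.-..tt.
73 ttttttttttttttttttttttt......###....ttt.
76 ttttttttttttttttttttt...........t#..ttt.
79 tttttttttttttttttttt............#tttttt-
82 tttttttttttttttttttt..-..........ttttt.-
85 ttttttttttttttttttt###...........ttttt.r
88 ttttttttttttttttttt#.###.........ttttttt
91 ttttttttttttttttttt#######-...-.tttttttt
94 ttttttttttttttttttttt#########.ttttttttt
97 ttttttttttttttttttttttt#######..tttttttt
100 ttttttttttttttt..tttttt.#####..tttttttt#
10
[... 377 characters left out ...]
######CCCCCC###......tttt
130 tttttt.....###########CCCC#####....ttttt
133 ttttt.....#############CCC-####...tttttt
136 tttt#....###############CCCC###...tttttt
139 ttt#....################CCCCC-...ttttttt
142 ttt....-################CC#CC...tttttttt
145 tt....-##################C#CC..ttttttttt
148 t.....###################CCC...ttttttttt
151 t....####################CC...tttttttttt
154 t......###################....tttttttttt
157 t........#################..tttttttttttt
160 t...........#############...tttttttttttt
163 t.............##########...ttttttttttttt
166 t...............########...ttttttttttttt
169 ttt...............#####...tttttttttttttt
172 ttttt...............##...ttttttttttttttt
```

```bash
python3 -m inch '[-4,-0.6,-3,0,0,-10,-1.4,-6,0,0,-18,-2.5,-8,0,0,-26,-3.6,-8,0,0,-34,-4.8,-8,0,0,-42,-5.9,-8,0,0,-50,-7,-8,0,0,-58,-8,-8,0,0,-66,-9,-6,0,0,-76,-10.6,-2,0,0]'
python3 -m inch '[-8,-1,2,0,0,-14,-2,10,0,0,-14,-2,25,0,0,-14,-2,45,0,0,-14,-2,65,0,0,-14,-2,85,0,0,-14,-2,105,0,0,-14,-2,105,0,0]'
python3 - <<'E'
from h import *
s=robot.read_state();print(s['tool_pos'],s['force'],s['opening'])
snap('scene','s15')
tcp=s['tool_pos']
for th in(20,30,40): print(th,w2px('s15',hyp('s15',tcp,th)).round(0).tolist())
glyph(np.load('pics/s15.npz')['image'],340,40,480,175)
E
```

```text
t: 24.55
tool_pos: [0.5049, 0.2978, 0.1558]
orientation: [0.212, -3.131, 0.002]
force: [-0.4, -0.2, -1.6]
opening: 0.0437
gripper_force: 60.0
t: 25.22
tool_pos: [0.4938, 0.297, 0.2668]
orientation: [-0.213, 3.13, 0.003]
force: [-0.0, 0.8, -0.2]
opening: 0.0436
gripper_force: 60.0
[0.49376466 0.29704143 0.26675547] [-0.01600084  0.8183125  -0.20182117] 0.04358626414374259
20 [[449.0, 97.0], [432.0, 119.0], [411.0, 68.0], [393.0, 88.0]]
30 [[439.0, 98.0], [422.0, 120.0], [407.0, 64.0], [388.0, 85.0]]
40 [[429.0, 98.0], [412.0, 119.0], [402.0, 60.0], [383.0, 80.0]]
40 ttttttttttttttttttt######.#..#tt...............
43 ttttttttttttttttttttt######C..ttt..............
46 ttttttttttttttttttttttt####....tt............tt
49 ttttttttttttttttttttttt###....tttt.tttttttttttt
52 tttttttttttttttttttttt####...tttttttttttttttttt
55 ttttttttttttttttttttt.###-..ttttttttttttttttttt
58 tttttttttttttttttttt..###.Ctttttttttttttttttttt
61 tttttttttttttttttt.....###ttttttttttttttttttttt
64 ttttttttttttttttt.......###tttttttttttttttt.ttt
67 tttttttttttttttt......#####ttttttttttttttt.ttt#
70 ttttttttttttttt...
[... 1088 characters left out ...]
CC-#CCC###........tttttt
136 ttttttttttt.....#######CCCCCCC#####-....ttttttt
139 tttttttttt.....#########CCCCC##-#####...ttttttt
142 ttttttttt.....############-.-CCCCC-#...tttttttt
145 tttttttt.....################CCCCCC...ttttttttt
148 tttttttt....################-CC##CC...ttttttttt
151 tttttttt....#################CCCCC...tttttttttt
154 tttttttt......################CCC...ttttttttttt
157 ttttttt.........################...tttttttttttt
160 ttttttt...........##############...tttttttttttt
163 ttttttt.............###########...ttttttttttttt
166 ttttttt...............########...tttttttttttttt
169 ttttttttt...............######...tttttttttttttt
172 ttttttttttt...............###...ttttttttttttttt
```

```bash
python3 -m inch '[0,-8,0,0,0,2,-28,0,0,0,5,-58,0,0,0,8,-90,0,0,0,12,-122,0,0,0,16,-154,0,0,0,20,-186,0,0,0,24,-218,0,0,0,26,-250,0,0,0,26,-277,0,0,0]'
python3 -m inch '[0,-3,-20,0,0,0,-3,-50,0,0,0,-3,-80,0,0,0,-3,-105,0,0,0,-3,-118,0,0,0,-3,-124,0,0,0,-3,-127,0,0,0,-3,-127,0,0,0,-3,-127,0,0]'
python3 - <<'E'
from h import *
s=robot.read_state();print(s['tool_pos'],s['force'],s['opening'])
E
```

```text
t: 26.1
tool_pos: [0.5174, 0.0169, 0.2594]
orientation: [0.211, -3.13, -0.0]
force: [0.8, 0.1, -2.2]
opening: 0.0436
gripper_force: 60.0
t: 26.85
tool_pos: [0.5206, 0.0164, 0.1407]
orientation: [-0.213, 3.129, -0.0]
force: [-14.7, 1.7, 41.4]
opening: 0.0441
gripper_force: 60.0
[0.52061546 0.01636983 0.14071639] [-14.67243702   1.71562496  41.44881382] 0.04409642775029196
```

```bash
python3 -m inch '[0,0,2,0,0,-7,-1,0,0,0,-14,-2,-3,0,0,-22,-3,-6,0,0,-30,-4,-11,0,0,-38,-5,-16,0,0,-46,-6.4,-22,0,0,-54,-7.5,-28,0,0,-60,-8.4,-34,0,0,-66,-9,-39,0,0]' 10
python3 -m inch '[-6,-0.8,-6,0,0,-12,-1.7,-12,0,0,-18,-2.5,-18,0,0,-22,-3,-22,0,0,-24,-3.4,-25,0,0,-24,-3.4,-27,0,0,-24,-3.4,-27,0,0]'
python3 - <<'E'
from h import *
s=robot.read_state();print(s['tool_pos'],s['force'],s['opening'])
E
```

```text
t: 27.68
tool_pos: [0.4513, 0.0072, 0.0945]
orientation: [0.212, -3.132, -0.0]
force: [-0.3, -0.9, -1.1]
opening: 0.0441
gripper_force: 10.0
t: 28.27
tool_pos: [0.4304, 0.0043, 0.0704]
orientation: [-0.213, 3.131, 0.001]
force: [1.6, 3.2, 5.0]
opening: 0.0439
gripper_force: 10.0
[0.43041542 0.00427394 0.07038583] [1.58757827 3.22101497 5.04974787] 0.04392298183270025
```

```bash
python3 -m inch '[0,0,0,0,20,0,0,0,0,50,0,0,0,0,80,0,0,1,0,80,0,0,2,0,80,0,0,3,0,80,0,0,3,0,80]' 10
python3 - <<'E'
from h import *
s=robot.read_state();print(s['tool_pos'],s['force'],s['opening'])
snap('top','t16'); snap('scene','s16')
tcp=s['tool_pos'].copy();tcp[2]=.0745
for f in('t16','s16'): print(w2px(f,hyp(f,tcp,0)).round(0).tolist())
im=np.load('pics/t16.npz')['image']
glyph(im,240,165,340,250,2)
glyph(np.load('pics/s16.npz')['image'],280,120,390,240,3)
# bin moved? compare to t8
print(np.abs(cv2.cvtColor(im,cv2.COLOR_BGR2GRAY).astype(int)-cv2.cvtColor(np.load('pics/t4.npz')['image'],cv2.COLOR_BGR2GRAY))[140:260,355:415].mean())
E
```

```text
t: 28.85
tool_pos: [0.429, 0.0039, 0.0723]
orientation: [-0.213, 3.134, -0.0]
force: [-0.3, 0.0, 0.5]
opening: 0.0726
gripper_force: 0.0
[0.42895864 0.0039205  0.07225061] [-0.2701029   0.01224289  0.53698645] 0.07257525088568385
[[261.0, 196.0], [296.0, 191.0], [267.0, 240.0], [303.0, 235.0]]
[[367.0, 191.0], [347.0, 217.0], [328.0, 171.0], [306.0, 195.0]]
165 ttttttttttttttttttttttttttttt..................rrr
167 ttttttttttttttttttttttttttttt..................rrr
169 ttttttttttttttttttttttttttttt..................rrr
171 ttttttttttttttttttttttttttttt..................rrr
173 ttttttttttttttttttttttttttttt..................rrr
175 ttttttttttttttttttttttttttttt..................Crr
177 tttttttttttttttttttttttttttttt..................rr
179 tttttttttttttttttttttttttttttt..................rr
181 tttttttttttttttttttttttttttttt..................rr
183 tttttttttttttttttttttttttttttt..................rr
185 tttttttttttttttttttttttttttttt..................rr
187 tttttttttttttttttttttttttttttt..................rr
189 tttttttttttttttttttttttttttttt...................r
191 ttttttttttttttttttttt
[... 2622 characters left out ...]
##tttttttt
192 ttttttttt####################tttttttt
195 ttttttttt###################ttttttttt
198 ttttttttttt################tttttttttt
201 ##tttttttttt###############tttttttttt
204 r--t#######ttt############ttttttttttt
207 rrrr-########ttt#########tttttttttttt
210 rrrrrr#########ttt######ttttttttttttt
213 rrrrrrrr-########ttt####ttttttttttttt
216 rrrrrrrrrrt########tt##tttttttttttttt
219 rrrrrrrrrrr-########ttttttttttttttttt
222 rrrrrrrrrrrrr#########ttttttttttttttt
225 rrrrrrrrrrrrrrr-######ttttttttttttttt
228 rrrrrrrrrrrrrrrrrt#####tttttttttttttt
231 rrrrrrrrrrrrrrrrrr-t###tttttttttttttt
234 rrrrrrrrrrrrrrrrrrrr#t##ttttttttttttt
237 rrrrrrrrrrrrrrrrrrrrrrtt#tttttttttttt
6.778333333333333
```

```bash
python3 -m inch '[0,0,1.5,0,40,0,0,1.5,0,0,0,0,1.5,0,0,0,0,1.5,0,0,0,0,1.5,0,0,0,0,1.5,0,0,0,0,8,0,0,0,0,30,0,0,0,0,60,0,0,0,0,90,0,0]' 55
python3 -m inch '[0,0,30,0,0,0,-15,50,0,0,2,-50,51,0,0,4,-85,51,0,0,6,-120,51,0,0,8,-155,51,0,0,10,-190,51,0,0,12,-225,51,0,0,14,-260,51,0,0,14,-275,51,0,0]'
python3 -m inch '[0,0,0,0,0,0,0,0,0,0,0,0,0,0,0]'
python3 - <<'E'
from h import *
s=robot.read_state();print(s['tool_pos'],s['force'],s['opening'],R.from_rotvec(s['orientation']).as_matrix().round(3)[:,1])
snap('top','t17')
tcp=s['tool_pos']
print(w2px('t17',hyp('t17',tcp,0)).round(0).tolist())
im=np.load('pics/t17.npz')['image']
glyph(im,325,138,425,260,2)
E
```

```text
t: 29.78
tool_pos: [0.4276, 0.0041, 0.1624]
orientation: [0.213, -3.131, -0.001]
force: [1.7, -0.6, -1.5]
opening: 0.0437
gripper_force: 55.0
t: 30.62
tool_pos: [0.4422, -0.2748, 0.2131]
orientation: [0.209, -3.134, 0.002]
force: [0.3, -0.8, -2.3]
opening: 0.0435
gripper_force: 55.0
t: 30.87
tool_pos: [0.4428, -0.27, 0.213]
orientation: [0.213, -3.134, -0.002]
force: [0.1, 0.1, -2.5]
opening: 0.0438
gripper_force: 55.0
[ 0.44280245 -0.26996582  0.21295516] [ 0.11690367  0.06693611 -2.49256315] 0.043787107771309425 [-0.135  0.991  0.001]
[[363.0, 183.0], [402.0, 178.0], [371.0, 231.0], [410.0, 226.0]]
138 tttttttttttttttttttttttttttttttttttttttttttttttttt
140 tttttttttttttttttttttttttttttttttttttttttttttttttt
142 ttttttttttttttttttttttttttttt#-rrrrr-ttttttttttttt
144 tttttttttttttttttttttt#rrrrrrrrrrrrrrttttttttttttt
146 tttttttttttttt##rrrrrrrrrrrrrrrrCCrrrttttttttttttt
148 ttttttt##rrrrrrrrrrrrrrrrrrrrrrrrrrrrttttttttttttt
150 tttt-rrrrrrrrrrrrrrrrrrrrrrrrrrrrrrrr#tttttttttttt
152 ttttrr.r.rrrrCrrrrrrrrrrrrrrrCrrrrrrr-tttttttttttt
154 ttttrrrrrrrr.rrrrrrrrrrrrrCCCCCrrrrrrrtttttttttt
[... 2162 characters left out ...]
rrrrrrrrrr.......###.###.........##....-
236 ..........rrrrrrrrrr......###.###....#......###...
238 .........trrrrrrrrrr...-.########.....#.......##..
240 ..........rrrrrrrrrr....########.......#.......##.
242 ..........rrrrrrrrrr....###.###.....--#.#-.......-
244 ..........rrrrrrrrrr...###.###......rrrrr.-#....#-
246 ...........rrrrrrrrr..-#######......rrrrrrrtt.tttt
248 ...........rrrrrrrr..####.###rrrrrrrrrrrrrrttttttt
250 ...........rrrrrrr-..###.###rrrrrrrrrr.ttttttttttt
252 t..........rrrrrrr..#######Crrr-#ttttttttttttttttt
254 t..........rrrrrr..########ttttttttttttttttttttttt
256 tt..........rrrr...###.###tttttttttttttttttttttttt
258 ttt..........ttt..###.###ttttttttttttttttttttttttt
```

```bash
python3 -m inch '[0,-1.5,-10,0,0,0,-1.5,-35,0,0,0,-1.5,-60,0,0,0,-1.5,-85,0,0,0,-1.5,-105,0,0,0,-1.5,-120,0,0,0,-1.5,-129,0,0,0,-1.5,-132,0,0,0,-1.5,-133,0,0,0,-1.5,-133,0,0]'
python3 -m inch '[0,0,-1,0,0,0,0,-2,0,0,0,0,-2,0,0]'
```

```text
t: 31.75
tool_pos: [0.4434, -0.2726, 0.0808]
orientation: [-0.214, 3.133, -0.001]
force: [-0.1, -0.8, -2.0]
opening: 0.0437
gripper_force: 55.0
t: 32.0
tool_pos: [0.4434, -0.2729, 0.0788]
orientation: [-0.213, 3.133, -0.001]
force: [0.2, 1.4, -2.2]
opening: 0.0439
gripper_force: 55.0
```

```bash
python3 -m inch '[0,0,-0.8,0,0,0,0,-0.8,0,0]'
python3 -m inch '[0,0,-0.7,0,0,0,0,-0.7,0,0]'
```

```text
t: 32.17
tool_pos: [0.4431, -0.2728, 0.0776]
orientation: [-0.213, 3.134, -0.001]
force: [-0.3, -0.1, -0.8]
opening: 0.0435
gripper_force: 55.0
t: 32.33
tool_pos: [0.4433, -0.2729, 0.0776]
orientation: [-0.213, 3.134, -0.001]
force: [-1.5, 0.5, 4.0]
opening: 0.0438
gripper_force: 55.0
```

```bash
python3 -m inch '[6,0.8,0,0,0,14,2,0,0,0,22,3.1,0,0,0,30,4.2,0,0,0,38,5.3,0,0,0,45,6.3,0,0,0,52,7.3,0,0,0,59,8.3,0,0,0,66,9.3,0,0,0,72,10.1,0,0,0]'
python3 -m inch '[5,0.7,0,0,0,10,1.4,0,0,0,14,2,0,0,0,18,2.5,0,0,0,18,2.5,0,0,0]'
python3 -m inch '[2,0.3,0,0,0,4,0.5,0,0,0,4,0.5,0,0,0]'
```

```text
t: 33.17
tool_pos: [0.516, -0.2628, 0.0776]
orientation: [-0.213, 3.134, -0.002]
force: [-4.6, -0.9, 8.2]
opening: 0.0436
gripper_force: 55.0
t: 33.58
tool_pos: [0.5345, -0.2601, 0.0776]
orientation: [-0.213, 3.133, -0.001]
force: [0.7, -0.1, 5.9]
opening: 0.0436
gripper_force: 55.0
t: 33.83
tool_pos: [0.538, -0.2597, 0.0777]
orientation: [-0.213, 3.133, -0.001]
force: [-0.7, 0.4, 5.9]
opening: 0.0438
gripper_force: 55.0
```

```bash
python3 -m inch '[-1,0,2,0,0,-3,-0.4,5,0,0,-3,-0.4,10,0,0,-3,-0.4,18,0,0,-3,-0.4,28,0,0,-3,-0.4,40,0,0,-3,-0.4,54,0,0,-3,-0.4,70,0,0,-3,-0.4,86,0,0,-3,-0.4,102,0,0]' 60
python3 -m inch '[0,0,16,0,0,0,0,32,0,0,0,0,45,0,0,0,0,52,0,0,0,0,52,0,0]'
python3 - <<'E'
from h import *
s=robot.read_state();print(s['tool_pos'],s['force'],s['opening'])
snap('scene','s18'); tcp=s['tool_pos']
print(w2px('s18',hyp('s18',tcp,0)).round(0).tolist())
glyph(np.load('pics/s18.npz')['image'],200,160,360,330,3)
E
```

```text
t: 34.67
tool_pos: [0.5342, -0.26, 0.1809]
orientation: [-0.213, 3.133, -0.001]
force: [0.6, 0.0, -2.9]
opening: 0.0435
gripper_force: 60.0
t: 35.08
tool_pos: [0.535, -0.2605, 0.2336]
orientation: [-0.213, 3.131, -0.004]
force: [0.6, -0.4, -2.8]
opening: 0.0434
gripper_force: 60.0
[ 0.53498708 -0.26045596  0.23360243] [ 0.62250959 -0.35500293 -2.77048765] 0.043419485682293146
[[333.0, 251.0], [303.0, 290.0], [282.0, 221.0], [251.0, 256.0]]
160 ttttt###....######....##t...##.##ttttttttttttttttttttt
163 ttttt####............##....tt#-##ttttttttttttttttttttt
166 tttttt#####........###.....t#-tt#ttttttttttttttttttttt
169 ttttttt#######--#######......ttttttttttttttttttttttttt
172 ttttttt###############..-....ttttttttttttttttttttttttt
175 tttttttt#############..-.....ttttttttttttttttttttttttt
178 tttttttt############..-.-...tttttttttttttttttttttttttt
181 tttttttt###########..-#.#-..tttttttttttttttttttttttttt
184 ttttttt..#########..-####-.ttttttttttttttttttttttttttt
187 tttttt.....######..-.-#-#ttttttttttttttttttttttttttttt
190 tt.#t........###..-t##.##ttttttttttttttttttttttttttttt
193 t..
[... 2006 characters left out ...]
tttttttttttttttttt-rrrrrrrrrrrrrrrrrr----tttttttttt
298 tttttttttttttttttttttttrrrrrrrrrrrrrrrr----ttttttttttt
301 tttttttttttttttttttttttt-rrrrrrrrrrrrr----tttttttttttt
304 tttttt-tttttttttttttttttttrrrrrrrrrrr----#tttttttttttt
307 ttt#ttC-t-ttttttttttttttttt-rrrrrrrr-----ttttttttttttt
310 tttt---tt--ttttttttttttttttttrrrrrrr----tttttttttttttt
313 tt----ttCttttttttttttttttttttt-rrrrr---#tttttttttttttt
316 tt---tttttttttttttttttttttttttttrrrrr--ttttttttttttttt
319 ttt--tttt--tttttttttttttttttttttt-rrr-tttttttttttttttt
322 tt-tt--t-ttttttttttttttttttttttttttrr#tttttttttttttttt
325 ttt-ttt-t-tttttttttttttttttttttttttt#ttttttttttttttttt
328 tttt-ttttttttttttttttttttttttttttttttttttttttttttttttt
```

```bash
python3 - <<'E'
from h import *
Q=px2w('s15',[(417.5,133),(434.5,148.5)],.016)[:,:2]; a=np.radians(8.2)
print(Q,(Q-[.554,.254])@np.array([[np.cos(a),np.sin(a)],[-np.sin(a),np.cos(a)]]).T)
def W(x,y): return np.array([.554,.254])+x*np.array([np.cos(a),np.sin(a)])+y*np.array([-np.sin(a),np.cos(a)])
print(W(-.066,-.05))
E
```

```text
[[0.53988445 0.32701   ]
 [0.60977412 0.30933115]] [[-0.00355789  0.07427685]
 [ 0.06309572  0.04681045]]
[0.49580622 0.19509768]
```

```bash
python3 -m inch '[-1,6,0,0,0,-3,18,0,0,0,-7,36,0,0,0,-11,60,0,0,0,-15,86,0,0,0,-19,112,0,0,0,-23,138,0,0,0,-27,164,0,0,0,-31,190,0,0,0,-34,216,0,0,0]'
python3 -m inch '[-2,26,0,0,0,-4,52,0,0,0,-5,78,0,0,0,-5,104,0,0,0,-5,130,0,0,0,-5,156,0,0,0,-5,182,0,0,0,-5,206,0,0,0,-5,224,0,0,0,-5,235,0,0,0]'
python3 -m inch '[0,4,0,0,0,0,4,-6,0,0,0,4,-20,0,0,0,4,-40,0,0,0,4,-64,0,0,0,4,-88,0,0,0,4,-110,0,0,0,4,-128,0,0,0,4,-138,0,0,0,4,-142,0,0]'
python3 -m inch '[0,0,0,0,0,0,0,0,0,0]'
python3 - <<'E'
from h import *
s=robot.read_state();print(s['tool_pos'],s['force'],s['opening'])
snap('scene','s19'); tcp=s['tool_pos']
print(w2px('s19',hyp('s19',tcp,0)).round(0).tolist())
glyph(np.load('pics/s19.npz')['image'],350,100,470,195,3)
E
```

```text
t: 35.97
tool_pos: [0.4984, -0.0416, 0.2294]
orientation: [0.213, -3.132, -0.001]
force: [0.3, -1.2, -1.6]
opening: 0.0437
gripper_force: 60.0
t: 36.8
tool_pos: [0.4932, 0.1936, 0.2294]
orientation: [0.216, -3.132, -0.001]
force: [-1.1, -0.1, -2.2]
opening: 0.0438
gripper_force: 60.0
t: 37.63
tool_pos: [0.495, 0.1938, 0.0869]
orientation: [0.211, -3.134, 0.001]
force: [2.2, -0.3, -2.9]
opening: 0.0436
gripper_force: 60.0
t: 37.8
tool_pos: [0.4949, 0.1944, 0.0886]
orientation: [0.211, -3.134, 0.0]
force: [0.6, 0.8, -3.3]
opening: 0.0437
gripper_force: 60.0
[0.49488041 0.19442099 0.08864924] [ 0.59371976  0.75704405 -3.25148567] 0.04374100530824013
[[430.0, 160.0], [413.0, 184.0], [390.0, 141.0], [372.0, 163.0]]
100 ttttttt########.-....ttttttttttttttttttt
103 tttttt...#####..--......tttttttttttttttt
106 ttt........##.##..........tttttttttttttt
109 tt.#.........-#.............tttttttttttt
112 tt..#.........................tttttttttt
115 t##.............................ttttttt#
118 tt###...#...-......................tttt.
121 tt#####......-.......................t..
124 ttt########..#..
[... 359 characters left out ...]
##########CCC##C...tttttt
151 tttt....#################-CCCCC..ttttttt
154 tttt......################-CCC...ttttttt
157 tttt........#################...tttttttt
160 tttt..........##############...ttttttttt
163 tttt............##CCCCC#####...ttttttttt
166 tttt..............CCCCCC#-#...tttttttttt
169 tttttt..............##CCC#...ttttttttttt
172 tttttttt..............CCC#...ttttttttttt
175 tttttttttt..................tttttttttttt
178 tttttttttttt...............ttttttttttttt
181 tttttttttttttt............t#tttttttttttt
184 tttttttttttttttt.........#t#tt##tttttttt
187 tttttttttttttttttt.......#t#t###tttttttt
190 tttttttttttttttttttt....#######t#ttttttt
193 tttttttttttttttttttttt..#####-###ttttttt
```

```bash
python3 -m inch '[0,0,0,0,0,8,1,0,0,0,15,2,0,0,0,20,2.8,5,0,0,25,3.5,11,0,0,30,4.2,16,0,0,35,5,21,0,0,40,5.6,26,0,0,45,6.3,31,0,0,50,7,36,0,0]' 8
python3 -m inch '[6,1,5,0,0,12,1.7,9,0,0,18,2.5,13,0,0,24,3.4,16,0,0,30,4.2,19,0,0,36,5,22,0,0,42,6,25,0,0,48,6.7,28,0,0,54,7.5,31,0,0,54,7.5,31,0,0]'
python3 -m inch '[0,0,0,0,0,0,0,0,0,0,0,0,0,0,0]' 60
python3 -m inch '[-4,-0.6,-3,0,0,-10,-1.4,-6,0,0,-18,-2.5,-8,0,0,-26,-3.6,-8,0,0,-34,-4.8,-8,0,0,-42,-5.9,-8,0,0,-50,-7,-8,0,0,-58,-8,-8,0,0,-66,-9,-6,0,0,-76,-10.6,-2,0,0]'
python3 -m inch '[-8,-1,2,0,0,-14,-2,10,0,0,-14,-2,25,0,0,-14,-2,45,0,0,-14,-2,65,0,0,-14,-2,85,0,0,-14,-2,105,0,0,-14,-2,105,0,0]'
python3 - <<'E'
from h import *
s=robot.read_state();print(s['tool_pos'],s['force'],s['opening'])
snap('scene','s20')
glyph(np.load('pics/s20.npz')['image'],330,60,470,195,3)
E
```

```text
t: 38.68
tool_pos: [0.5454, 0.2022, 0.1252]
orientation: [-0.213, 3.134, 0.0]
force: [0.2, 0.2, -2.5]
opening: 0.0441
gripper_force: 8.0
t: 39.52
tool_pos: [0.6003, 0.2098, 0.1564]
orientation: [-0.212, 3.133, 0.0]
force: [0.9, 0.4, -2.2]
opening: 0.0442
gripper_force: 8.0
t: 39.77
tool_pos: [0.5987, 0.2096, 0.1554]
orientation: [0.213, -3.134, 0.0]
force: [-0.5, -0.2, -2.3]
opening: 0.0436
gripper_force: 60.0
t: 40.6
tool_pos: [0.522, 0.1989, 0.1534]
orientation: [0.213, -3.134, 0.0]
force: [-0.4, 0.3, -2.2]
opening: 0.0435
gripper_force: 60.0
t: 41.27
tool_pos: [0.5109, 0.1977, 0.2644]
orientation: [-0.212, 3.126, 0.003]
force: [1.1, -0.1, -0.6]
opening: 0.0435
gripper_force: 60.0
[0.51086716 0.19765372 0.26440497] [ 1.06236827 -0.12491005 -0.59763306] 0.04354251951872898
60 ttttttttttttt#######.......tttttttttttttttttttt
63 ttttttttttttt###########..#tttttttttttttttttttt
66 ttttttttttttttt#########..ttttttttttttttttttttt
69 tttttttttttttttttt#####...ttttttttttttttttttttt
72 ttttttttttttttttttt####..#ttttttttttttttttttttt
75 ttttttttttttttttt..###...tttttttttttttttttttttt
78 tttttt
[... 1310 characters left out ...]
##########CCCC...ttttttt
156 ttttttttttt.......################-C...tttttttt
159 ttttttttttt..........##############...ttttttttt
162 ttttttttttt............############...ttttttttt
165 tttttttttt...............##CC-####...tttttttttt
168 tttttttttttt..............CCCCC##...ttttttttttt
171 tttttttttttttt..............CCCC#...ttttttttttt
174 tttttttttttttttt..............CC...tttttttttttt
177 tttttttttttttttttt................ttttttttttttt
180 tttttttttttttttttttt.............tttttttttttttt
183 tttttttttttttttttttttt...........t#t#tttttttttt
186 tttttttttttttttttttttttt........##tt###tttttttt
189 tttttttttttttttttttttttttt.....###tt##t#ttttttt
192 tttttttttttttttttttttttttttt..##t##t####ttttttt
```

```bash
python3 -m inch '[0,-8,0,0,0,1,-26,0,0,0,3,-52,0,0,0,5,-80,0,0,0,7,-108,0,0,0,9,-134,0,0,0,9,-156,0,0,0,9,-172,0,0,0,9,-180,0,0,0,9,-180,0,0,0]'
python3 -m inch '[0,0,-20,0,0,0,0,-48,0,0,0,0,-76,0,0,0,0,-98,0,0,0,0,-110,0,0,0,0,-115,0,0,0,0,-118,0,0,0,0,-118,0,0]' 30
python3 -m inch '[0,0,0,0,0,-7,-1,-2,0,0,-14,-2,-5,0,0,-22,-3,-9,0,0,-30,-4,-14,0,0,-38,-5,-19,0,0,-46,-6.4,-25,0,0,-54,-7.5,-31,0,0,-60,-8.4,-37,0,0,-66,-9,-42,0,0]' 10
python3 -m inch '[-6,-0.8,-6,0,0,-12,-1.7,-12,0,0,-18,-2.5,-18,0,0,-22,-3,-22,0,0,-24,-3.4,-25,0,0,-24,-3.4,-26,0,0,-24,-3.4,-26,0,0]'
python3 -m inch '[0,0,0,0,20,0,0,0,0,50,0,0,0,0,80,0,0,0,0,100,0,0,0,0,100,0,0,0,0,100]' 10
```

```text
t: 42.15
tool_pos: [0.517, 0.0153, 0.2569]
orientation: [0.209, -3.132, 0.0]
force: [0.5, -0.3, -2.0]
opening: 0.0438
gripper_force: 60.0
t: 42.82
tool_pos: [0.5182, 0.0174, 0.141]
orientation: [-0.214, 3.134, 0.0]
force: [-0.7, 0.0, -2.5]
opening: 0.0438
gripper_force: 30.0
t: 43.65
tool_pos: [0.4515, 0.0078, 0.0987]
orientation: [-0.212, 3.133, -0.001]
force: [-0.8, -0.2, 0.1]
opening: 0.0442
gripper_force: 10.0
t: 44.23
tool_pos: [0.4284, 0.0049, 0.0733]
orientation: [-0.213, 3.133, 0.001]
force: [-2.2, 2.3, 6.4]
opening: 0.0441
gripper_force: 10.0
t: 44.73
tool_pos: [0.4278, 0.0046, 0.0725]
orientation: [0.213, -3.134, -0.0]
force: [0.1, -0.4, -0.5]
opening: 0.0685
gripper_force: 0.0
```

```bash
python3 -m inch '[0,0,0,0,100,0,0,0,0,100,0,0,20,0,100,0,0,50,0,100,0,0,85,0,100,0,0,120,0,100,0,0,158,0,100,0,0,196,0,100,0,0,232,0,100,0,0,240,0,50]' 20
python3 - <<'E'
from h import *
snap('top','t21'); im=np.load('pics/t21.npz')['image']
glyph(im,150,115,320,250,3)
E
python3 -m inch '[30,25,0,0,0,60,52,0,0,0,90,80,0,0,0,120,108,0,0,0,150,136,0,0,0,180,166,0,0,0,206,196,0,0,0,232,226,0,0,0,256,250,0,0,0,274,270,0,0,0]'
python3 -m inch '[0,0,0,0,0,0,0,0,0,0,0,0,0,0,0]'
python3 - <<'E'
from h import *
s=robot.read_state();print(s['tool_pos'],s['force'],s['opening'],s['q'].round(2))
E
```

```text
t: 45.57
tool_pos: [0.4299, 0.0044, 0.3196]
orientation: [-0.212, 3.125, -0.003]
force: [-0.2, -0.1, 0.5]
opening: 0.0898
gripper_force: 0.0
115 tttttttttttttttttttttttttttttttttt###.ttttttrrttttttttttt
118 tttttttttttttttttttttttttttttttt#t--.t#tttttrr-tttttttttt
121 tttttttttttttttttt.....tttttttttt#.t-t.t#ttt.rttttttttttt
124 ttttttttttt............ttttttttt##t##t.......tttttttttttt
127 tttt....................tttttttt#-t.#......-.t.#ttttt####
130 ........................ttt......#.#C........###ttttt####
133 .........................t.......--##.........tt....##..#
136 .........................t..............-tttttt.....###-#
139 ......................................---tttttt......####
142 ....................................-.--ttttttt.....#.###
145 ......................................ttttttttt......#..#
148 ..................................tttttttttttttt....ttttt
151 ...........................tttttttttttttttttttttttttttttt
154 ...........................tttttttttttttttttttttttttttttt
157 ............................ttttttttttttttttttttttttttttt
160 .........................
[... 1539 characters left out ...]
tttttt##.##.########################.##....
238 tttttttttttttttttttt##.##-#####################.#####...#
241 tttttttttttttttttttt-#-##-#####################.#####....
244 tttttttt.....ttttttt######-####################.#####...#
247 tttttt......tttttttt######..---##############--.#####tttt
t: 46.45
tool_pos: [0.7025, 0.2767, 0.3091]
orientation: [0.214, -3.131, 0.001]
force: [0.5, -0.7, 0.1]
opening: 0.0201
gripper_force: 0.0
t: 46.7
tool_pos: [0.7015, 0.2742, 0.3108]
orientation: [0.213, -3.132, 0.001]
force: [-0.2, 0.7, 1.4]
opening: 0.002
gripper_force: 0.0
[0.70147411 0.27421976 0.31082705] [-0.1860622   0.71461336  1.36063802] 0.0020279679957651278 [ 0.3   0.57  0.79 -0.    1.79 -1.4 ]
```

```bash
python3 -m inch '[0,0,-25,0,0,0,0,-50,0,0,0,0,-70,0,0,0,0,-82,0,0,0,0,-82,0,0,0,0,-82,0,0]'
python3 -m inch '[-14,-2,1,0,0,-28,-4,3,0,0,-42.5,-6,4,0,0,-53.5,-7.7,4,0,0,-64,-9.2,3,0,0,-74,-10.7,2,0,0,-84,-12,1,0,0,-97,-14,-2,0,0,-110,-15.8,-7,0,0,-123,-17.6,-12,0,0]'
python3 -m inch '[-9,-1.3,-5,0,0,-18,-2.6,-11,0,0,-27,-3.8,-18,0,0,-35,-5,-24,0,0,-42,-6,-32,0,0,-49,-7,-40,0,0,-56,-8,-48,0,0,-62,-9,-56,0,0,-69,-10,-68,0,0,-75,-10.8,-80,0,0]'
```

```text
t: 47.2
tool_pos: [0.7015, 0.2733, 0.2315]
orientation: [-0.211, 3.134, -0.0]
force: [1.0, -1.6, -0.3]
opening: 0.0008
gripper_force: 0.5
t: 48.03
tool_pos: [0.5793, 0.2565, 0.2207]
orientation: [-0.211, 3.13, 0.001]
force: [3.4, 0.3, 0.2]
opening: 0.0005
gripper_force: 1.7
t: 48.87
tool_pos: [0.505, 0.2462, 0.1411]
orientation: [-0.212, 3.129, 0.002]
force: [3.2, 0.7, 2.1]
opening: 0.0004
gripper_force: 1.5
```

Contact is held throughout; finish closing and press down in steps.

```bash
python3 -m inch '[-3,-0.4,-9,0,0,-6,-0.9,-18,0,0,-9,-1.3,-27,0,0,-10.5,-1.5,-34,0,0,-12,-1.7,-41,0,0,-12.5,-1.8,-47,0,0,-13,-1.8,-51,0,0,-13,-1.8,-54,0,0,-13,-1.8,-54,0,0]'
python3 -m inch '[0,0,-1,0,0,0,0,-2,0,0,0,0,-2,0,0,0,0,-2,0,0]'
```

```text
t: 49.62
tool_pos: [0.4908, 0.2444, 0.0856]
orientation: [0.213, -3.134, 0.001]
force: [-4.5, -2.6, 12.9]
opening: 0.0002
gripper_force: 6.2
t: 49.95
tool_pos: [0.4908, 0.2444, 0.0853]
orientation: [0.213, -3.134, 0.001]
force: [-11.5, -5.0, 26.8]
opening: 0.0005
gripper_force: 13.5
```

```bash
python3 -m inch '[0,0,6,0,0,-6,-1,8,0,0,-11,-1.6,6,0,0,-11,-1.6,2,0,0,-11,-1.6,0,0,0,-11,-1.6,-0.5,0,0,-11,-1.6,-0.5,0,0,-11,-1.6,-0.5,0,0,-11,-1.6,-0.5,0,0,-11,-1.6,-0.5,0,0]'
python3 -m inch '[0,0,10,0,0,0,0,30,0,0,0,0,60,0,0,-20,-30,95,0,0,-40,-60,130,0,0,-60,-90,150,0,0,-60,-125,150,0,0,-60,-160,150,0,0,-60,-200,150,0,0,-60,-200,150,0,0]'
python3 - <<'E'
from h import *
s=robot.read_state();print(s['tool_pos'],s['force'])
snap('scene','s22',(170,50,550,340),2)
E
```

```text
t: 50.78
tool_pos: [0.4789, 0.2429, 0.0851]
orientation: [0.213, -3.132, 0.0]
force: [-20.6, -8.1, 38.3]
opening: 0.0002
gripper_force: 19.2
t: 51.62
tool_pos: [0.4194, 0.0369, 0.2314]
orientation: [0.203, -3.134, 0.004]
force: [0.1, 0.5, -0.3]
opening: 0.0008
gripper_force: 0.0
[0.41937072 0.03693816 0.23143563] [ 0.10343144  0.46293365 -0.27448506]
```

View pics/s22.png

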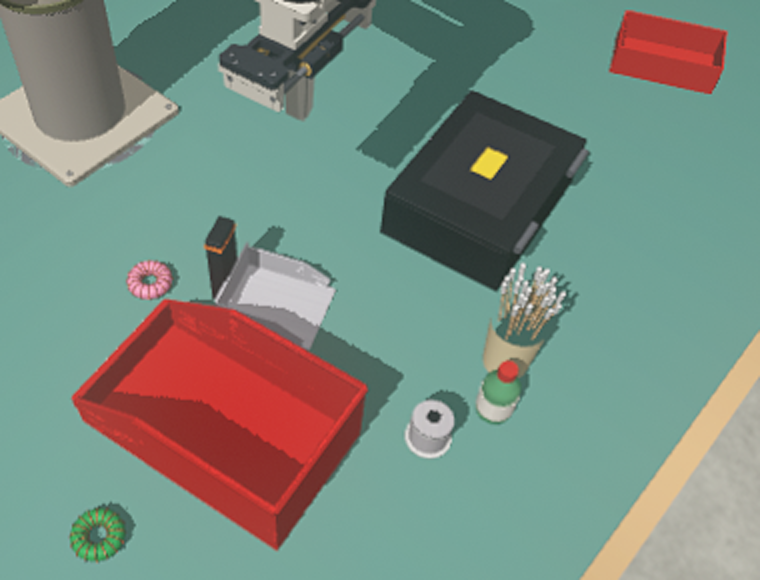

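```bash
python3 -m inch '[-20,80,40,0,0,-20,120,40,0,0,-20,150,40,0,0,-20,170,40,0,0,-20,170,40,0,0]'
python3 - <<'E'
from h import *
snap('top','t23'); im=np.load('pics/t23.npz')['image']
glyph(im,250,140,380,265,2)
E
```

```text
t: 52.08
tool_pos: [0.3983, 0.2188, 0.272]
orientation: [0.22, -3.133, -0.004]
force: [0.7, 0.3, 0.6]
opening: 0.0006
gripper_force: 0.0
140 ..C....---Cttttttttt........#-#######tttttttttttttttttttttttttttt
142 ...-...---tttttttttt........#..###-##tttttttttttttttttttttttttttt
144 .......C-ttttttttttt.........#....##ttttttttttttttttttttttt#C-rrr
146 ....ttttttttttttttttt.........#####ttttttttttttttttt#-rrrrrrrrrrr
148 tttttttttttttttttttttt.....tttttttttttttttttt#-rrrrrrrrrrrrr.rrrr
150 ttttttttttttttttttttttttttttttttttttttttttrrrrrrrrrrrrrrrrrrrrrCr
152 ttttttttttttttttttttttttttttttttttttttttttrrrrrrrrrrrrrrrrrrrrrrr
154 ttttttttttttttttttttttttttttttttttttttttttr.rrrrrrrrrrrrrrrrrrrrr
156 ttttttttttttttttttttttttttttttttttttttttt.rrrrrrrrrrrrrrrrrrrrrrr
158 tttttttttttttttttttttttttttttttttttttttttrrrrrrrrrrrrrrrrrrrrrrrr
160 ttttttttttttttttttttttttttttttt..........rrrrrrrrrrrrrrrrrrrrrrrr
162 ttttttttttttttttttttttttt..t..............rrrrrrrrrrrrrrrrrrrrrrr
164 tttttttttttttttttttttttt.................C.rrrrrrrrrrrrrrrrrrrrrr
166 tttttttttttttttttttttttt..................rrrrrrr
[... 2746 characters left out ...]

246 tttttttttttttttt.......###########..............rrrrrrrrrrrrrrrrr
248 ttttttttttttttttt......########-................rrrrrrrrrrrrrrrrr
250 ttttttttttttttttt.......#####-..................rrrrrrrrrrrrrrrrr
252 ttttttttttttttttt.......#####....................rrrrrrrrrrrrrrrr
254 tttttttttttttt..........##..........Ctt..........rrrrrrrrrrrrr-##
256 tttttttttttt..................C..r.tttt..........rrrrrrr.#ttttttt
258 ttttttttttt....................Ctttttttt...........tttttttttttttt
260 ttttttttttt...............ttttttttttttttt...ttttttttttttttttttttt
262 tttttttttttt.....tttttttttttttttttttttttttttttttttttttttttttttttt
264 ttttttttttttttttttttttttttttttttttttttttttttttttttttttttttttttttt
```

The scoop was nudged aside, but it stands flat on the bench with a gap of about 20 mm to the bin. The bin is empty and the lid is shut. I'm handing the job in.

```bash
python3 -c "
from plant import job
print(job.close_job())"
```

```text
the job is handed in; nothing more can be done
None
```

The job is handed in: all three copper coils are in the case, its lid is pressed fully shut, and the scoop stands on the bench outside the empty bin.

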